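Sort the toy parts into their kit trays

ROBOT

A 6-joint arm with a two-finger parallel gripper is mounted at the origin on the work surface. World frame = base frame: x ahead of the robot, y to its left, z up, the work surface at z = 0. Lengths are in m, angles in rad, forces in N, time in s.
With the tool pointing down it reaches from about 0.35 to 0.875 m from the base axis. Payload 4.2 kg.
Tool frame: the origin (TCP) lies midway between the tips of the shut fingers; the grasp point (between the pads) lies 19 mm behind it (ctrl.grip_point_offset is the distance from the TCP to the grasp point, in m); z points along the fingers, x is the direction in which the jaws open and shut, and the axes are right-handed (so a half turn about z gives the same grasp; the last joint's range is limited). The gripper opens to 85 mm and grips with 20 to 120 N. Pads are 22 mm wide; open, the fingers measure 114 mm over their backs; the gripper's body (76 mm by 85 mm) begins 54 mm behind the grasp point. The pads swing forward as they close: fully open they stand 13 mm farther back than shut.
Start: joints at [1.379, 0.385, 0.008, 0, -1.194, -0.259], TCP at [0.272, 0.563, 0.231] pointing down, gripper open.
Joint ranges: [-3.14, 3.14], [-1.21, 2.06], [-1.07, 1.41], [-3.16, 2.05], [-2.99, -0.16], [-3.1, 3.1]. Speed limits (rad/s): [2.79, 2.79, 3.14, 3.14, 3.14, 3.14].

INTERFACE

Orientations are given as a rotation vector (axis times angle).
In Python, from workcell import ctrl gives the robot as it stands.
- The arm moves only by the tool step_arm, never from a script. Its argument "moves" is one flat list of numbers, 7 for each row, row after row: the shift along the tool's x, y, z in mm, then the turn, a rotation vector about the tool's x, y, z in degrees, then the finger opening in mm, from 0 to 85.4. A call has exactly 10 rows; each row shifts and turns the pose as measured when the row begins, along the tool's axes as they then stand; what a row does not reach is not made up. A row lasts 1/12 s, in which the tool goes at most 41.7 mm and 7.16 degrees, less where a joint would pass 70% of its speed; a pose out of reach is approached as far as the arm can. A call is refused whole if a number of a shift passes 41.7 or a number of a turn 7.16, either way. A call with a gripper value outside its range is refused whole. The fingers move at their own pace and stop on an object; "grip_force" is the grip in N (left out, the last holds). Time passes only in rows, so rows that do not move let the fingers close, or fill a call up. It gives the time, the measured TCP pose, the force and the opening at its end, in the units of the state.
- ctrl.get_state(): the state, without advancing time (a new reading comes with each control period).
- ctrl.get_image(name): name is "scene" or "top"; returns a dict with "color" (480x640x3 uint8, red, green, blue), "vertical_fov" (degrees; the focal length in pixels is half the picture's height over the tangent of half this angle, whatever the lens; pixels are square), "cx", "cy" (the principal point, pixels), "camera_from_world" (4x4, takes a point from world to camera coordinates). Camera axes: x right, y up, looking along -z (the intrinsics and any distortion apply to the point x, -y, -z); pixel columns grow to the right and rows downward; lengths in m; the calibration is good to about 2 mm. A picture is of the moment at which its call begins. There is no depth.
- ctrl.sign_off(): hands the job in, once; it reports no verdict.
The state is a dict: "t": time; "q": joint angles; "joint_vel": joint speeds; "joint_efforts": joint torques, N m; "eef_pos": TCP position; "orientation": TCP orientation; "ft_force": force on the tool from outside, world axes, zero at the start; "moment": the same for the moment, N m; "opening": finger opening in m.
Only numpy, scipy, OpenCV 4.12 (cv2) and the standard library are available. Lean on these libraries where they do the work, as an engineer would, in place of code of your own. Each camera call takes 0.05 s, during which the arm holds its last target.

TASK

Sort the four loose wooden toy parts into the kit trays, each into the tray that carries a miniature of it on its own ledge (the side away from the robot): the wheel and the car body lying flat, the peg doll standing upright, and the ball. The ball is held in its curved track by overhanging lips, so push it along the slot to the open end and lift it out there. Leave every part released and at rest on the floor of its tray.

Things in the scene. Friction and masses are not known exactly. Their poses are not given: they have to be found in the camera images.
- ball_center (a point): Centre of the loose waxed wooden ball, diameter 54 mm, 45 g; starts in the straight part of the track, where its centre is 39 mm over the bench; rolls easily, slips on the waxed track. Its orientation means nothing. Two dark lips, 53 to 59 mm over the bench, leave a slot 47 mm wide over the 59 mm channel: too narrow for the ball, wide enough for shut fingers.
- wheel_mid (a point): Centre (half-way up) of the loose wooden toy wheel, a disc of diameter 52 mm, 22 mm thick, with a dark dot of 14 mm in the middle of its face; lies flat on the bench, z up along its axis. 35 g.
- car_mid (a point): Centre (half-way up, 13 mm over the underside) of the loose wooden toy car body lying on the bench: 80 mm long (x), 32 mm wide (y), 26 mm high; the lower 14 mm is a full-length block, above it a cab 42 mm long from x = -27 to +15 mm, as wide as the block. z up. 45 g.
- doll_mid (a point): Middle (29 mm over the underside) of the loose wooden peg doll standing upright on the bench: a cylinder of diameter 30 mm and 38 mm high, on it a round head of diameter 24 mm, 59 mm high in all. z up. 30 g.
- tray_ball: Grey fixed tray on a 6 mm board; on its white ledge a miniature wooden ball (28 mm). Compartment 100 (x) by 110 (y) mm inside, floor 5 mm thick, walls 5 mm thick, 30 mm high over the underside. Origin: underside, below the compartment's middle. The ledge is on the side away from the robot (+x), 36 mm deep; ledge and miniature at most 50 mm high. z up.
- tray_wheel: Grey fixed tray on a 6 mm board; on its white ledge a miniature wooden wheel (disc of 30 mm with a dark dot). Compartment 100 (x) by 110 (y) mm inside, floor 5 mm thick, walls 5 mm thick, 30 mm high over the underside. Origin: underside, below the compartment's middle. The ledge is on the side away from the robot (+x), 36 mm deep; ledge and miniature at most 50 mm high. z up.
- tray_car: Grey fixed tray on a 6 mm board; on its white ledge a miniature wooden car body (52 mm long). Compartment 100 (x) by 110 (y) mm inside, floor 5 mm thick, walls 5 mm thick, 30 mm high over the underside. Origin: underside, below the compartment's middle. The ledge is on the side away from the robot (+x), 36 mm deep; ledge and miniature at most 50 mm high. z up.
- tray_doll: Grey fixed tray on a 6 mm board; on its white ledge a miniature wooden peg doll lying down (47 mm long). Compartment 100 (x) by 110 (y) mm inside, floor 5 mm thick, walls 5 mm thick, 30 mm high over the underside. Origin: underside, below the compartment's middle. The ledge is on the side away from the robot (+x), 36 mm deep; ledge and miniature at most 50 mm high. z up.
- track: Fixed wooden ball track on a base board 250 (x) by 222 (y) mm, 12 mm thick (its top is the channel floor); origin on the bench, z up. Centre line of the channel: straight from its closed end (50 mm high) at (x, y) = (120, 60) to (0, 60) mm, then a quarter bend of radius 90 mm about (0, -30) to (-90, -30), where walls and lips end; on over the open board to the exit seat.
- track_exit (a point): Exit seat at the open end of the track: a round hole of 31 mm in the base board at (x, y) = (-90, -80) mm of the track, 12 mm over the bench, axes as the track's. The pushed ball settles in it about 5 mm deep, its centre 34 mm over the bench, free on both sides (x) for fingers. A stop 30 mm high over the bench stands 34 mm beyond it (-y).

How it is judged:
On the way:
1. the ball has come along the track to the seat at its open end (x of ball_center in the frame of track between -0.11 and -0.07 m and y of ball_center in the frame of track between -0.1 and -0.06 m and z of ball_center in the frame of track below 0.042 m), for 0.05 s.
At the end, for the whole second after the job is handed in: Each part rests on the floor of its own tray: middle within 50 mm (x), 55 mm (y) of the compartment's middle and less than 40 (ball), 24 (wheel), 26 (car), 42 mm (doll) over the tray's underside; wheel, car flat (either way up), doll upright, within 0.2 rad; all under 0.02 m/s (x of ball_center in the frame of tray_ball between -0.05 and 0.05 m and y of ball_center in the frame of tray_ball between -0.055 and 0.055 m and z of ball_center in the frame of tray_ball below 0.04 m and x of wheel_mid in the frame of tray_wheel between -0.05 and 0.05 m and y of wheel_mid in the frame of tray_wheel between -0.055 and 0.055 m and z of wheel_mid in the frame of tray_wheel below 0.024 m and x of car_mid in the frame of tray_car between -0.05 and 0.05 m and y of car_mid in the frame of tray_car between -0.055 and 0.055 m and z of car_mid in the frame of tray_car below 0.026 m and x of doll_mid in the frame of tray_doll between -0.05 and 0.05 m and y of doll_mid in the frame of tray_doll between -0.055 and 0.055 m and z of doll_mid in the frame of tray_doll below 0.042 m and angle between the z axis of wheel_mid and the z axis of tray_wheel, either way round below 0.2 rad and angle between the z axis of car_mid and the z axis of tray_car, either way round below 0.2 rad and angle between doll_mid's own z axis and vertical below 0.2 rad and linear speed of each of ball, wheel, car, doll below 0.02 m/s); the robot touches nothing.
It also fails if it takes over 144 s, if anything falls off the work surface, if the arm or the gripper's body presses on something with over 40 N, if the wrist force passes 120 N, or if a joint passes its speed limit or range.

## Working session

There is one attempt and no reset: what is moved stays moved. The work goes in short steps, Python scripts to look and compute and a tool call to move; the robot and the scene stay as the last step left them, time stands still between calls to the robot, and variables do not carry over. Pictures are saved under pics/ and viewed, and the job is handed in when it is done.

Besides the shell and the picture viewer there is one more tool, called after "Call:" by a JSON object that holds its "op" and its "data". step_arm: Moves the arm, as the interface text tells. Its arguments: {"type":"object","properties":{"moves":{"type":"array","items":{"type":"number"}},"grip_force":{"type":"number"}},"required":["moves"]}

```bash
mkdir -p pics; ls
python3 - <<'E'
from workcell import ctrl
import cv2,numpy as np
print(ctrl.get_state(), ctrl.grip_point_offset)
for n in ("scene","top"):
    im=ctrl.get_image(n)
    cv2.imwrite(f"pics/{n}0.png",im["color"][:,:,::-1])
    print(n,{k:v for k,v in im.items() if k!="color"})
E
```

```text
pics
{'t': 0.0, 'q': array([ 1.37859027e+00,  3.85561217e-01,  6.59744233e-03, -4.99111252e-04,
       -1.19403343e+00, -2.58591591e-01]), 'joint_vel': array([-0.00129099,  0.00018172, -0.00020373, -0.00040366,  0.00060978,
       -0.00045504]), 'joint_efforts': array([-1.02260365e-03, -3.92286301e+01,  1.88410091e+01,  4.18608338e+00,
       -4.43213081e-03, -1.63447368e-06]), 'eef_pos': array([0.27203095, 0.56201993, 0.23020767]), 'orientation': array([ 1.66754492e+00, -2.66032347e+00,  2.02526592e-03]), 'ft_force': array([-0.32343203,  0.32120938, -0.87351981]), 'moment': array([-0.05863087,  0.01074417,  0.03271569]), 'opening': 0.0852468857729538} 0.0187
scene {'vertical_fov': 47.522667302578455, 'cx': 315.1541997118157, 'cy': 237.68954026685645, 'camera_from_world': array([[-0.79844299,  0.60203895, -0.00615613,  0.457805  ],
       [-0.44184297, -0.57897912,  0.685243  ,  0.19279646],
       [ 0.40897871,  0.54984751,  0.7282885 , -1.23049904],
       [ 0.        ,  0.        ,  0.        ,  1.        ]])}
top {'vertical_fov': 57.33909255191974, 'cx': 322.4666097810972, 'cy': 241.2930308793024, 'camera_from_world': array([[-0.01881449, -0.99976395,  0.01086552, -0.01268085],
       [ 0.99234537, -0.01734605,  0.12226934, -0.53200929],
       [-0.122052  ,  0.01308278,  0.99243748, -0.85845112],
       [ 0.        ,  0.        ,  0.        ,  1.        ]])}
```

View pics/scene0.png

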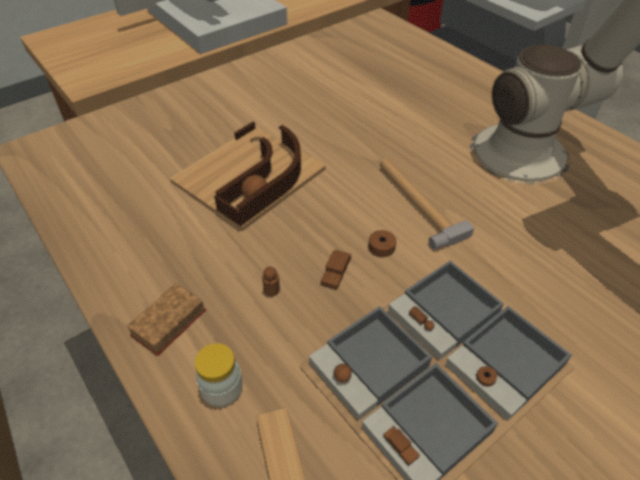

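View pics/top0.png

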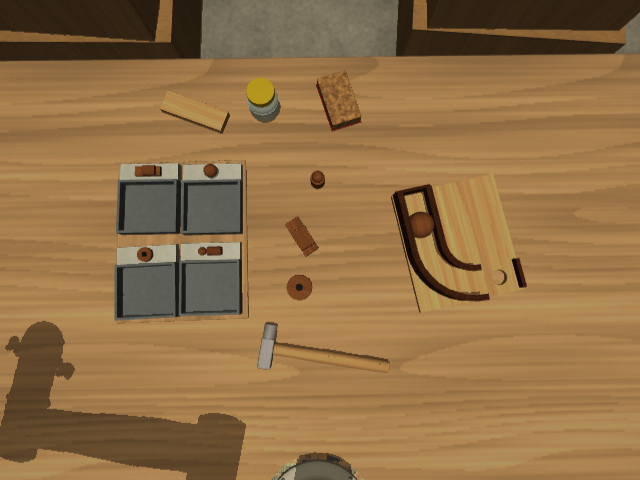

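The top view shows the trays: car (148,205), ball (211,205), wheel (147,290), doll (211,287). The parts are the doll (317,179), car (301,236), wheel (299,287) and ball (420,225). The exit seat is at about (500,277). Next I measure these more closely.

```bash
cat > h.py <<'E'
from workcell import ctrl
import cv2,numpy as np
np.set_printoptions(precision=4,suppress=True)
def cam(n):
    return ctrl.get_image(n)
def K(im):
    f=240/np.tan(np.radians(im["vertical_fov"])/2); return f,im["cx"],im["cy"]
def ray(im,uv):
    f,cx,cy=K(im); T=im["camera_from_world"]; R=T[:3,:3]
    d=R.T@np.array([(uv[0]-cx)/f,-(uv[1]-cy)/f,-1.0]); o=-R.T@T[:3,3]
    return o,d/np.linalg.norm(d)
def plane(im,uv,z):
    o,d=ray(im,uv); return o+d*(z-o[2])/d[2]
def proj(im,p):
    f,cx,cy=K(im); c=im["camera_from_world"]@np.append(p,1); return np.array([cx+f*c[0]/-c[2],cy-f*c[1]/-c[2]])
def tri(a,ua,b,ub):
    o1,d1=ray(a,ua);o2,d2=ray(b,ub)
    s=np.linalg.lstsq(np.c_[d1,-d2],o2-o1,rcond=None)[0]
    p,q=o1+s[0]*d1,o2+s[1]*d2; return (p+q)/2,np.linalg.norm(p-q)
E
python3 - <<'E'
from h import *
t=cv2.imread("pics/top0.png")
cv2.imwrite("pics/z_tr.png",cv2.resize(t[165:325,380:540],None,fx=3.7,fy=3.7,interpolation=cv2.INTER_CUBIC))
cv2.imwrite("pics/z_parts.png",cv2.resize(t[150:320,100:345],None,fx=3.2,fy=3.2,interpolation=cv2.INTER_CUBIC))
E
```

```text
(no output)
```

View pics/z_tr.png

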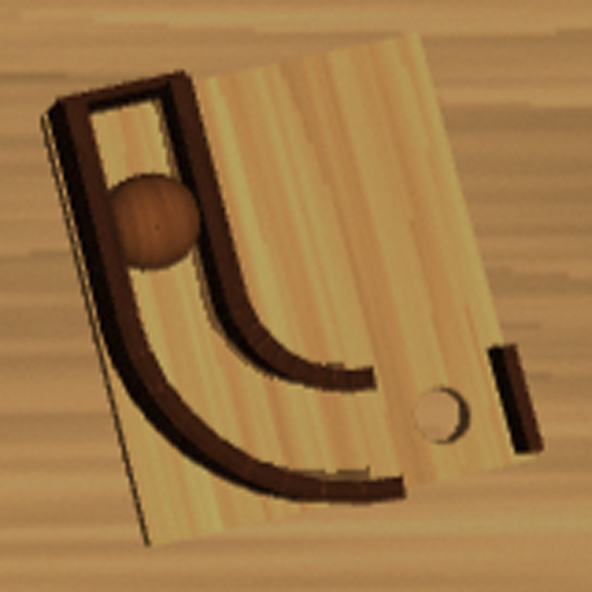

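View pics/z_parts.png

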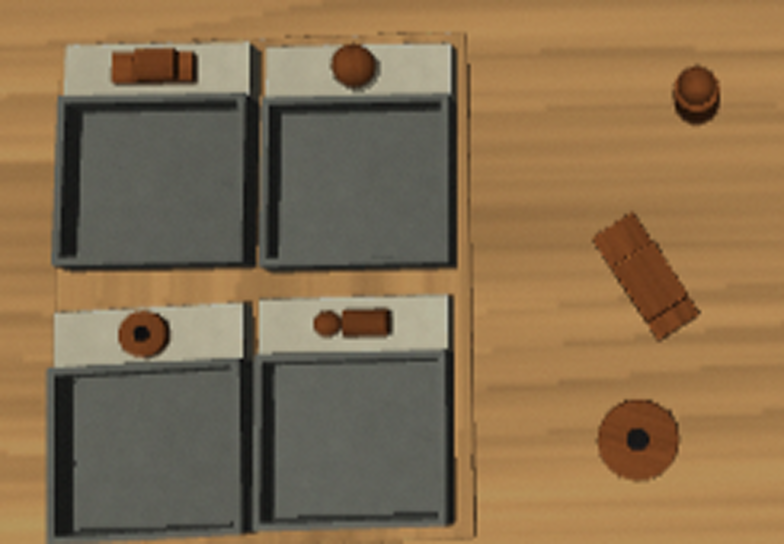

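```bash
cat > m1.py <<'E'
from h import *
a=cam("top"); b=cam("scene")
Z=lambda U,V:((U+.5)/3.7-.5+380,(V+.5)/3.7-.5+165)
Y=lambda U,V:((U+.5)/3.2-.5+100,(V+.5)/3.2-.5+150)
for nm,p,z in [("TR",Z(418,33),.012),("BL",Z(150,545),.012),("hole",Z(440,415),.012),("ball",Z(152,222),.039),
  ("lip_in_end a",Z(373,368),.059),("lip_in_end b",Z(375,388),.059),("lip_out_end a",Z(403,478),.059),("lip_out_end b",Z(405,496),.059),
  ("slotL top",Z(90,110),.059),("slotR top",Z(160,98),.059),("slotR low",Z(210,270),.059),("closed outer L",Z(65,100),.059),("closed outer R",Z(186,72),.059),
  ("edgeR a",Z(418,33),.012),("edgeR b",Z(503,343),.012),("edgeB",Z(300,512),.012)]:
    print(nm,plane(a,p,z)*1e3)
print("trays top rim corners z=36 (outer)")
for nm,c in dict(car=[(60,97),(247,95),(243,267),(53,267)],ball=[(266,96),(451,95),(453,267),(261,269)],wheel=[(50,368),(241,360),(243,532),(49,541)],doll=[(257,353),(450,349),(452,524),(255,529)]).items():
    P=np.array([plane(a,Y(*q),.036) for q in c])*1e3
    print(nm,P.mean(0)[:2],"size x",np.linalg.norm(P[0]-P[3]),np.linalg.norm(P[1]-P[2]),"y",np.linalg.norm(P[0]-P[1]),np.linalg.norm(P[2]-P[3]), "yaw",np.degrees(np.arctan2(*(P[0]-P[3])[[1,0]])))
# parts, color masks
def mask(im):
    hsv=cv2.cvtColor(im["color"],cv2.COLOR_RGB2HSV); return hsv
hsv=mask(a); 
for uv in [(300,280),(300,238),(317,176),(420,225),(350,200)]: print(uv,hsv[uv[1],uv[0]],mask(b)[0,0])
m=cv2.inRange(hsv,(0,120,30),(13,255,200)); 
n,l,s,c=cv2.connectedComponentsWithStats(m)
for i in range(1,n):
    if s[i,4]>60 and 150<c[i][1]<320: print("top",s[i],c[i])
hs=mask(b); m=cv2.inRange(hs,(0,120,30),(13,255,200)); n,l,s,c=cv2.connectedComponentsWithStats(m)
for i in range(1,n):
    if s[i,4]>60: print("scene",s[i],c[i])
E
python3 m1.py
```

```text
TR [ 673.084  -387.2629   12.    ]
BL [ 385.4128 -219.414    12.    ]
hole [ 453.9721 -385.0488   12.    ]
ball [ 561.504  -222.3598   39.    ]
lip_in_end a [ 477.8929 -331.5675   59.    ]
lip_in_end b [ 467.2651 -331.9633   59.    ]
lip_out_end a [ 419.6426 -343.7786   59.    ]
lip_out_end b [ 410.2291 -344.2213   59.    ]
slotL top [ 620.1795 -186.7731   59.    ]
slotR top [ 626.191  -225.0236   59.    ]
slotR low [ 531.8626 -247.4128   59.    ]
closed outer L [ 625.9206 -173.4512   59.    ]
closed outer R [ 640.3701 -239.8418   59.    ]
edgeR a [ 673.084  -387.2629   12.    ]
edgeR b [ 493.6272 -423.3384   12.    ]
edgeB [ 401.8587 -303.5218   12.    ]
trays top rim corners z=36 (outer)
car [609.4931 333.6293] size x 109.86845603818871 111.34722782932175 y 119.18379815840738 119.33321447642224 yaw -0.12711774317955485
ball [607.1622 202.4411] size x 111.97162740733864 111.5712803433362 y 118.33277819079919 120.94109510019952 yaw -0.46573535964112156
wheel [439.642  331.6362] size x 106.73714883308324 106.43692400482348 y 118.81428726261244 118.9000011637586 yaw 1.880498107115659
d
[... 623 characters left out ...]
 8 169] [210.2663 250.5799]
top [515 258  12  29 122] [520.6393 272.0492]
top [287 275  25  25 462] [299.0303 286.8788]
scene [385   0  58  32 870] [419.7023  14.046 ]
scene [ 50  84  26  36 170] [ 62.8353 104.9647]
scene [236 123  18  15  67] [244.2239 129.209 ]
scene [ 215  126   85   99 2220] [258.5842 181.3378]
scene [369 231  27  25 470] [382.0277 242.3191]
scene [321 250  30  39 594] [335.3131 268.2374]
scene [262 267  17  29 317] [270.2177 280.836 ]
scene [130 308  77  48 334] [171.6497 334.3144]
scene [411 308  22  22 174] [420.9138 317.8276]
scene [335 365  16  17 199] [342.3719 372.4925]
scene [477 367  19  18 234] [486.547  375.4658]
scene [385 428  33  36 503] [401.0437 444.5427]
```

```bash
cat > m2.py <<'E'
from h import *
a=cam("top"); b=cam("scene")
Y=lambda U,V:((U+.5)/3.2-.5+100,(V+.5)/3.2-.5+150)
s=cv2.imread("pics/scene0.png")
cv2.imwrite("pics/z_sc.png",cv2.resize(s[220:305,250:410],None,fx=5,fy=5,interpolation=cv2.INTER_CUBIC))
print("wheel dot z22",plane(a,Y(638,439.5),.022)*1e3)
print("doll head z47",plane(a,Y(697,86),.047)*1e3)
hsv=cv2.cvtColor(a["color"],cv2.COLOR_RGB2HSV); m=cv2.inRange(hsv,(0,120,30),(13,255,200))
n,l,s_,c=cv2.connectedComponentsWithStats(m)
for i in range(1,n):
    if np.hypot(*(c[i]-[301,236]))<6:
        pts=cv2.findContours((l==i).astype(np.uint8),cv2.RETR_EXTERNAL,cv2.CHAIN_APPROX_NONE)[0][0].reshape(-1,2)
        P=np.array([plane(a,p,.018)[:2]*1e3 for p in pts],np.float32); print("car rect",cv2.minAreaRect(P)); print("centroid",plane(a,c[i],.017)*1e3)
    if np.hypot(*(c[i]-[299,287]))<6: print("wheel blob",plane(a,c[i],.016)*1e3)
for nm,u,z in[("wheel",(382,242.3),.014),("car",(335.3,268.2),.015),("doll",(270.2,280.8),.03)]: print("scene",nm,plane(b,u,z)*1e3)
E
python3 m2.py
```

```text
wheel dot z22 [440.4733  26.7984  22.    ]
doll head z47 [662.8294 -14.4773  47.    ]
car rect ((546.5054931640625, 20.644033432006836), (79.27796173095703, 32.71073532104492), 32.715110778808594)
centroid [545.9107  20.7976  17.    ]
wheel blob [440.667   27.1344  16.    ]
scene wheel [438.4762  29.9094  14.    ]
scene car [548.3034  27.088   15.    ]
scene doll [663.546   -9.1726  30.    ]
```

View pics/z_sc.png

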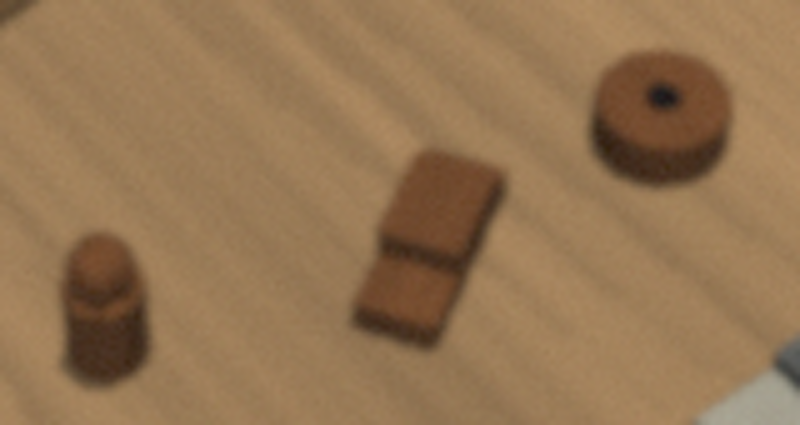

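Parts found, from the top view: wheel (440,27), car (546,21) with yaw 32.7°, doll (663,-14). The track origin is about (527,-289) with yaw 11.3°. The ball's track coordinates come out at (47,59), which fits the straight part. I'll start with the wheel.

```bash
cat > d.py <<'E'
import sys
from h import *
from scipy.spatial.transform import Rotation as Ro
# usage: d.py x y z yaw (mm,deg)
s=ctrl.get_state(); R=Ro.from_rotvec(s["orientation"]).as_matrix(); p=s["eef_pos"]*1e3
yaw=np.degrees(np.arctan2(R[1,0],R[0,0]))
print("t %.2f"%s["t"],"p",p,"yaw %.1f"%yaw,"F",s["ft_force"],"open %.1f"%(s["opening"]*1e3),"q6 %.2f q5 %.2f"%(s["q"][5],s["q"][4]))
if len(sys.argv)>4:
    x,y,z,w=map(float,sys.argv[1:5]); dy=(w-yaw+90)%180-90
    w2=np.radians(yaw+dy); Rt=np.array([[np.cos(w2),np.sin(w2),0],[np.sin(w2),-np.cos(w2),0],[0,0,-1]])
    rv=np.degrees(Ro.from_matrix(R.T@Rt).as_rotvec())
    d=np.array([x,y,z])-p
    print("turn(tool) ",rv,"shift after turn",Rt.T@d,"shift now",R.T@d)
E
python3 d.py 440 27 150 90
```

```text
t 0.30 p [272.2047 562.3909 230.9548] yaw -115.8 F [-0.4285  0.7175  0.7758] open 85.4 q6 -0.26 q5 -1.19
turn(tool)  [  0.0044  -0.0428 -25.8308] shift after turn [ 535.3909 -167.7953   80.9548] shift now [ 408.726  -384.3006   81.2923]
```

Call:
{"op": "step_arm", "data": {"moves": [0,0,0,0,0,-6.5,75,0,0,0,0,0,-6.5,75,0,0,0,0,0,-6.5,75,0,0,0,0,0,-6.5,75,38,-12,5,0,0,0,75,38,-12,5,0,0,0,75,38,-12,5,0,0,0,75,38,-12,5,0,0,0,75,38,-12,5,0,0,0,75,38,-12,5,0,0,0,75], "grip_force": 40}}

```text
t: 1.13
eef_pos: [0.3506, 0.3356, 0.1978]
orientation: [-2.261, 2.178, 0.001]
ft_force: [1.3, 0.5, 0.3]
opening: 0.0751
```

```bash
python3 d.py 440 27 150 90
```

```text
t 1.13 p [350.6258 335.5665 197.8114] yaw -87.9 F [1.2824 0.4919 0.2686] open 75.1 q6 0.51 q5 -1.02
turn(tool)  [-0.0695  0.1121  2.1465] shift after turn [308.5665 -89.3742  47.8114] shift now [311.7894 -77.6948  47.3057]
```

Call:
{"op": "step_arm", "data": {"moves": [38,-11,6,0,0,2.1,75,38,-11,6,0,0,0,75,38,-11,6,0,0,0,75,38,-11,6,0,0,0,75,38,-11,6,0,0,0,75,38,-11,6,0,0,0,75,38,-11,6,0,0,0,75,38,-11,6,0,0,0,75,0,0,0,0,0,0,75,0,0,0,0,0,0,75]}}

```text
t: 1.97
eef_pos: [0.4418, 0.0113, 0.1487]
orientation: [-2.207, 2.225, -0.0]
ft_force: [0.1, -0.0, 0.0]
opening: 0.0748
```

```bash
python3 d.py 440 27 60 90
python3 - <<'E'
from h import *
a=cam("top");b=cam("scene")
cv2.imwrite("pics/t1.png",a["color"][:,:,::-1]);cv2.imwrite("pics/s1.png",b["color"][:,:,::-1])
E
```

```text
t 1.97 p [441.8069  11.2596 148.7426] yaw -90.5 F [ 0.0897 -0.0358  0.0452] open 74.8 q6 1.17 q5 -0.86
turn(tool)  [-0.331   0.3228 -0.4562] shift after turn [-15.7404   1.8069  88.7426] shift now [-15.2232   2.443   88.8176]
```

View pics/t1.png

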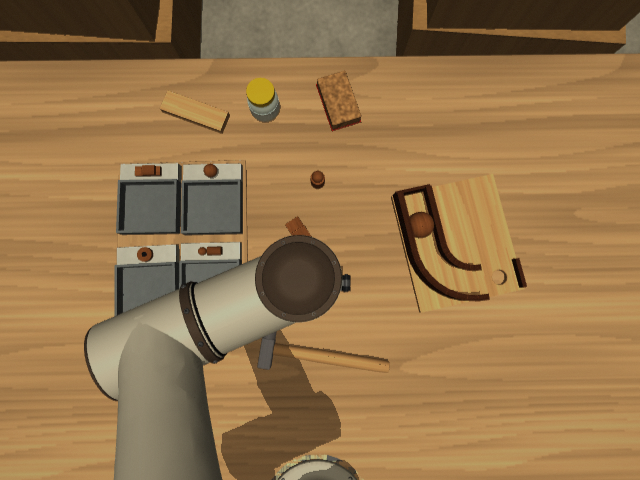

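View pics/s1.png

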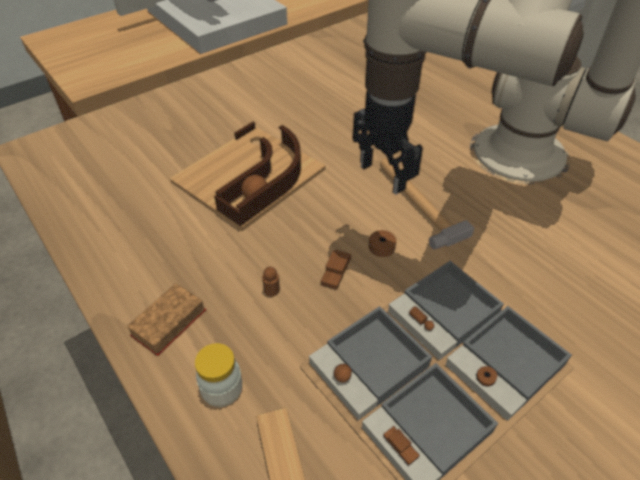

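The top view is partly blocked by the arm and the scene view shows the gripper above the bench. Now I line up over the wheel and go down.

Call:
{"op": "step_arm", "data": {"moves": [-8,1,20,0,0,0,75,-7.5,1,20,0,0,0,75,0,0,20,0,0,0,75,0,0,15,0,0,0,75,0,0,10,0,0,0,75,0,0,0,0,0,0,75,0,0,0,0,0,0,75,0,0,0,0,0,0,75,0,0,0,0,0,0,75,0,0,0,0,0,0,75]}}

```text
t: 2.9
eef_pos: [0.4442, 0.0436, 0.0668]
orientation: [-2.227, 2.183, -0.01]
ft_force: [-0.5, 0.0, 0.0]
opening: 0.0752
```

```bash
python3 d.py 440 27 2 90
python3 - <<'E'
from h import *
b=cam("scene")
cv2.imwrite("pics/s2.png",cv2.resize(b["color"][120:280,300:500,::-1],None,fx=3.5,fy=3.5))
E
```

```text
t 2.90 p [444.1994  43.6351  66.8004] yaw -88.9 F [-0.5395  0.0041  0.0225] open 75.2 q6 1.13 q5 -0.62
turn(tool)  [-1.1868  0.6686  1.1319] shift after turn [16.6351  4.1994 64.8004] shift now [17.29    5.8737 64.4981]
```

View pics/s2.png

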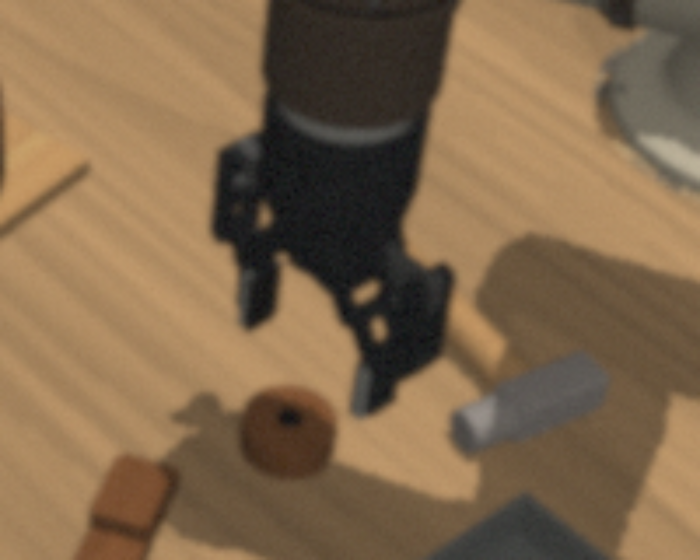

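```bash
python3 d.py 440 27 2 90; python3 -c "
from h import *
print(ctrl.get_state()['joint_vel'])"
```

```text
t 2.95 p [444.37    43.6076  66.9191] yaw -88.9 F [ 0.1006 -0.7193 -0.4621] open 75.2 q6 1.13 q5 -0.62
turn(tool)  [-1.2105  0.6759  1.1265] shift after turn [16.6076  4.37   64.9191] shift now [17.2689  6.0715 64.609 ]
[-0.0071  0.0016 -0.0041 -0.0022  0.0041 -0.0001]
```

Call:
{"op": "step_arm", "data": {"moves": [4,1,0,-1.2,0.7,1.1,75,4,1,0,0,0,0,75,4,1,0,0,0,0,75,0,0,0,0,0,0,75,0,0,0,0,0,0,75,0,0,0,0,0,0,75,0,0,0,0,0,0,75,0,0,0,0,0,0,75,0,0,0,0,0,0,75,0,0,0,0,0,0,75]}}

```text
t: 3.78
eef_pos: [0.4419, 0.0306, 0.069]
orientation: [-2.217, 2.218, -0.003]
ft_force: [0.1, 0.5, 0.1]
opening: 0.0752
```

```bash
python3 d.py 440 27 2 90; python3 -c "
from h import *
print(ctrl.get_state()['joint_vel'])"
```

```text
t 3.78 p [441.8685  30.6464  69.0316] yaw -90.0 F [0.0839 0.4745 0.104 ] open 75.2 q6 1.13 q5 -0.64
turn(tool)  [-0.3069  0.1295 -0.0139] shift after turn [ 3.6464  1.8685 67.0316] shift now [ 3.7984  2.2266 67.0123]
[ 0.0011  0.0016  0.0017 -0.0011 -0.0006  0.0005]
```

Call:
{"op": "step_arm", "data": {"moves": [2,1,10,-0.3,0.1,0,75,1.6,0.8,14,0,0,0,75,0,0,14,0,0,0,75,0,0,12,0,0,0,75,0,0,8,0,0,0,75,0,0,3,0,0,0,75,0,0,0,0,0,0,75,0,0,0,0,0,0,75,0,0,0,0,0,0,75,0,0,0,0,0,0,75]}}

```text
t: 4.62
eef_pos: [0.44, 0.0268, 0.0025]
orientation: [2.221, -2.22, -0.002]
ft_force: [0.5, -0.2, 0.8]
opening: 0.0752
```

```bash
python3 d.py 440 27 2 90
python3 - <<'E'
from h import *
b=cam("scene")
cv2.imwrite("pics/s3.png",cv2.resize(b["color"][160:280,320:450,::-1],None,fx=5,fy=5))
E
```

```text
t 4.62 p [440.0433  26.7672   2.499 ] yaw -90.0 F [ 0.508  -0.2226  0.8487] open 75.2 q6 1.14 q5 -0.46
turn(tool)  [ 0.0794 -0.0005  0.0298] shift after turn [-0.2328  0.0433  0.499 ] shift now [-0.2328  0.0425  0.499 ]
```

View pics/s3.png

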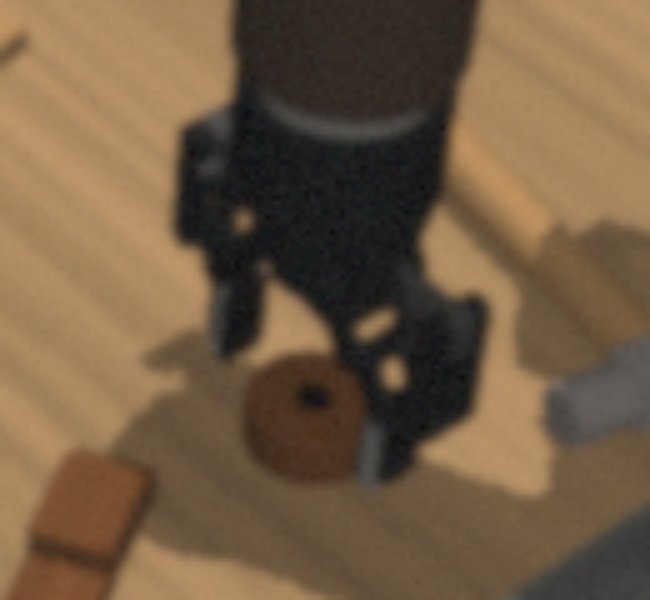

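The fingers straddle the wheel (image centre of the tips (300,408), wheel at about (308,420)). I close on it and lift.

Call:
{"op": "step_arm", "data": {"moves": [0,0,0,0,0,0,45,0,0,0,0,0,0,45,0,0,0,0,0,0,45,0,0,0,0,0,0,45,0,0,0,0,0,0,45,0,0,-5,0,0,0,45,0,0,-15,0,0,0,45,0,0,-20,0,0,0,45,0,0,-20,0,0,0,45,0,0,-10,0,0,0,45], "grip_force": 40}}

```text
t: 5.5
eef_pos: [0.4385, 0.0261, 0.0752]
orientation: [2.218, -2.218, -0.004]
ft_force: [0.5, -0.4, -1.0]
opening: 0.0506
```

```bash
python3 d.py 440 332 100 90
python3 - <<'E'
from h import *
b=cam("scene")
cv2.imwrite("pics/s4.png",cv2.resize(b["color"][120:280,320:450,::-1],None,fx=4,fy=4))
E
```

```text
t 5.50 p [438.4905  26.0882  75.2213] yaw -90.0 F [ 0.5    -0.4145 -1.0008] open 50.6 q6 1.14 q5 -0.67
turn(tool)  [ 0.3171 -0.0956  0.0094] shift after turn [-305.9118   -1.5095  -24.7787] shift now [-305.8698   -1.4211  -25.2971]
```

View pics/s4.png

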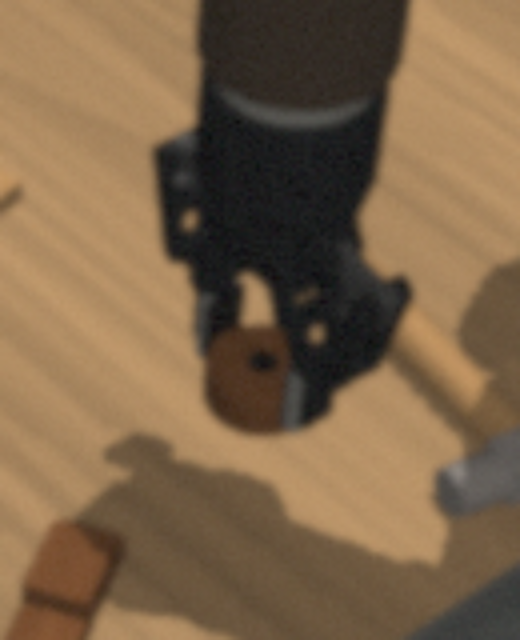

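The wheel is gripped (opening 50.6 mm) and lifted. I carry it to its tray.

Call:
{"op": "step_arm", "data": {"moves": [-12,0,-10,0.3,0,0,45,-28,0,-10,0,0,0,45,-38,0,-5,0,0,0,45,-38,0,0,0,0,0,45,-38,0,0,0,0,0,45,-38,0,0,0,0,0,45,-38,0,0,0,0,0,45,-30,0,0,0,0,0,45,-20,0,0,0,0,0,45,-10,0,0,0,0,0,45]}}

```text
t: 6.38
eef_pos: [0.4374, 0.3268, 0.1018]
orientation: [-2.211, 2.228, -0.001]
ft_force: [0.1, -0.5, -0.9]
opening: 0.0503
```

Call:
{"op": "step_arm", "data": {"moves": [0,0,0,0,0,0,45,0,0,0,0,0,0,45,0,0,0,0,0,0,45,0,0,0,0,0,0,45,0,0,0,0,0,0,45,0,0,0,0,0,0,45,0,0,0,0,0,0,45,0,0,0,0,0,0,45,0,0,0,0,0,0,45,0,0,0,0,0,0,45]}}

```text
t: 7.22
eef_pos: [0.4365, 0.3206, 0.1004]
orientation: [2.204, -2.234, 0.001]
ft_force: [1.3, 1.1, 0.9]
opening: 0.0506
```

```bash
python3 d.py 440 332 15 90
```

```text
t 7.22 p [436.454  320.6441 100.357 ] yaw -90.8 F [1.2594 1.081  0.8826] open 50.6 q6 0.62 q5 -0.83
turn(tool)  [ 0.1178 -0.1562 -0.7541] shift after turn [-11.3559  -3.546   85.357 ] shift now [-11.6354  -3.5702  85.3184]
```

Call:
{"op": "step_arm", "data": {"moves": [-4,-2,6,0,0,-0.7,45,-4,-1.5,10,0,0,0,45,-3,0,14,0,0,0,45,0,0,15,0,0,0,45,0,0,14,0,0,0,45,0,0,12,0,0,0,45,0,0,8,0,0,0,45,0,0,4,0,0,0,45,0,0,1,0,0,0,45,0,0,0,0,0,0,45]}}

```text
t: 8.05
eef_pos: [0.4422, 0.3363, 0.0138]
orientation: [2.227, -2.214, 0.004]
ft_force: [1.1, 0.7, -0.1]
opening: 0.0503
```

```bash
python3 d.py 440 332 14 90;python3 - <<'E'
from h import *
b=cam("scene")
cv2.imwrite("pics/s5.png",cv2.resize(b["color"][200:420,400:600,::-1],None,fx=2.7,fy=2.7))
E
```

```text
t 8.05 p [442.2425 336.2871  13.8172] yaw -89.7 F [ 1.1292  0.6736 -0.1056] open 50.3 q6 0.63 q5 -0.64
turn(tool)  [-0.0685 -0.1537  0.3493] shift after turn [ 4.2871  2.2425 -0.1828] shift now [ 4.2738  2.2684 -0.174 ]
```

View pics/s5.png

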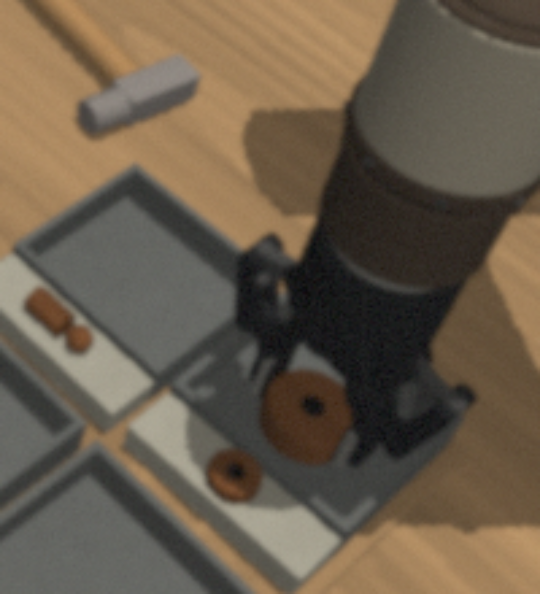

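Call:
{"op": "step_arm", "data": {"moves": [4,2,0.5,0,0,0,45,0,0,0,0,0,0,45,0,0,0,0,0,0,64,0,0,0,0,0,0,64,0,0,0,0,0,0,64,0,0,0,0,0,0,64,0,0,-8,0,0,0,64,0,0,-20,0,0,0,64,0,0,-30,0,0,0,64,0,0,-30,0,0,0,64]}}

```text
t: 8.93
eef_pos: [0.4369, 0.3285, 0.0965]
orientation: [2.213, -2.203, 0.007]
ft_force: [0.9, 0.6, -0.2]
opening: 0.064
```

```bash
python3 d.py 546 21 130 122.7;python3 - <<'E'
from h import *
b=cam("scene")
cv2.imwrite("pics/s6.png",cv2.resize(b["color"][200:420,400:600,::-1],None,fx=2.7,fy=2.7))
E
```

```text
t 8.93 p [436.8853 328.5459  96.4916] yaw -89.7 F [ 0.9396  0.5786 -0.2112] open 64.0 q6 0.63 q5 -0.84
turn(tool)  [  0.8536  -0.7446 -32.4255] shift after turn [317.7513  74.3275 -33.5084] shift now [ 308.5811 -107.3131  -29.5788]
```

View pics/s6.png

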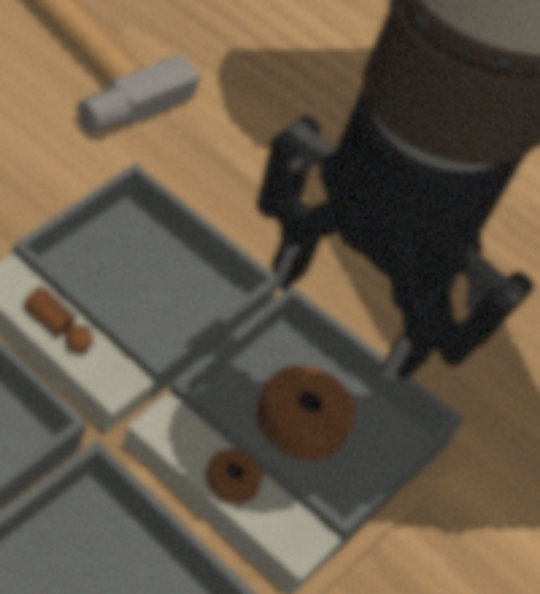

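The wheel lies flat in its tray. The car is next.

Call:
{"op": "step_arm", "data": {"moves": [0,0,-7,0.8,0,-6.5,64,0,0,-7,0,-0.7,-6.5,64,0,0,-7,0,0,-6.5,64,0,0,-7,0,0,-6.5,64,0,0,-5,0,0,-6.4,64,15,3.5,0,0,0,0,64,30,7,0,0,0,0,64,38,9,0,0,0,0,64,38,9,0,0,0,0,64,38,9,0,0,0,0,64]}}

```text
t: 9.82
eef_pos: [0.5021, 0.1839, 0.1471]
orientation: [-2.762, 1.429, -0.019]
ft_force: [0.7, -0.3, 0.1]
opening: 0.0643
```

```bash
python3 d.py 546 21 130 122.7
```

```text
t 9.82 p [502.1065 183.9423 147.1186] yaw -54.7 F [ 0.7239 -0.3354  0.0746] open 64.3 q6 1.54 q5 -0.89
turn(tool)  [-1.9196  0.2563  2.5989] shift after turn [160.8308  51.0912  17.1186] shift now [158.4072  58.8642  14.562 ]
```

Call:
{"op": "step_arm", "data": {"moves": [30,10,0,-1.9,0.2,2.6,64,30,10,0,0,0,0,64,25,8,0,0,0,0,64,20,6,0,0,0,0,64,15,5,0,0,0,0,64,10,3,0,0,0,0,64,5,1,0,0,0,0,64,0,0,0,0,0,0,64,0,0,0,0,0,0,64,0,0,0,0,0,0,64]}}

```text
t: 10.65
eef_pos: [0.5423, 0.0346, 0.1501]
orientation: [-2.746, 1.519, -0.002]
ft_force: [-0.2, -0.2, -0.4]
opening: 0.0641
```

```bash
python3 d.py 546 21 50 122.7
```

```text
t 10.65 p [542.3383  34.5711 150.0678] yaw -57.9 F [-0.2112 -0.1589 -0.4471] open 64.1 q6 1.77 q5 -0.94
turn(tool)  [-0.1964  0.0119 -0.6056] shift after turn [ 13.3984   4.2503 100.0678] shift now [ 13.4651   4.4513 100.0501]
```

Call:
{"op": "step_arm", "data": {"moves": [4,1.4,10,-0.2,0,-0.6,64,5,1.4,15,0,0,0,64,4.4,1.4,20,0,0,0,64,0,0,20,0,0,0,64,0,0,17,0,0,0,64,0,0,11,0,0,0,64,0,0,5,0,0,0,64,0,0,0,0,0,0,64,0,0,0,0,0,0,64,0,0,0,0,0,0,64]}}

```text
t: 11.48
eef_pos: [0.5459, 0.0265, 0.0449]
orientation: [2.769, -1.484, -0.001]
ft_force: [-0.6, -0.0, 0.7]
opening: 0.0641
```

```bash
python3 d.py 546 21 3 122.7;python3 - <<'E'
from h import *
b=cam("scene")
cv2.imwrite("pics/s7.png",cv2.resize(b["color"][160:300,260:420,::-1],None,fx=4,fy=4))
E
```

```text
t 11.48 p [545.9433  26.5107  44.8912] yaw -56.4 F [-0.6441 -0.0427  0.7167] open 64.1 q6 1.81 q5 -0.70
turn(tool)  [0.0115 0.0207 0.9156] shift after turn [ 4.6679  2.9294 41.8912] shift now [ 4.6357  2.9953 41.8901]
```

View pics/s7.png

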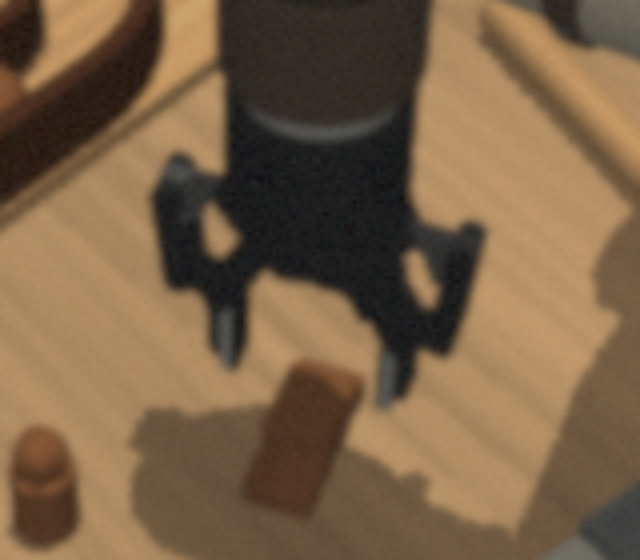

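Call:
{"op": "step_arm", "data": {"moves": [2,1,6,0,0,0.9,64,2.6,1.9,12,0,0,0,64,0,0,12,0,0,0,64,0,0,8,0,0,0,64,0,0,3.5,0,0,0,64,0,0,0,0,0,0,64,0,0,0,0,0,0,64,0,0,0,0,0,0,64,0,0,0,0,0,0,64,0,0,0,0,0,0,64]}}

```text
t: 12.37
eef_pos: [0.551, 0.0219, 0.0069]
orientation: [-2.746, 1.505, -0.015]
ft_force: [0.6, 0.1, 0.3]
opening: 0.0641
```

```bash
python3 d.py 546 21 3 122.7
```

```text
t 12.37 p [551.0071  21.9354   6.8691] yaw -57.4 F [0.557  0.1201 0.3123] open 64.1 q6 1.80 q5 -0.60
turn(tool)  [-0.77   -0.2123 -0.1425] shift after turn [-1.9179  4.7189  3.8691] shift now [-1.9203  4.7752  3.7982]
```

Call:
{"op": "step_arm", "data": {"moves": [0,0,0,0,0,0,24,0,0,0,0,0,0,24,0,0,0,0,0,0,24,0,0,0,0,0,0,24,0,0,0,0,0,0,24,0,0,0,0,0,0,24,0,0,-6,0,0,0,24,0,0,-15,0,0,0,24,0,0,-20,0,0,0,24,0,0,-20,0,0,0,24]}}

```text
t: 13.2
eef_pos: [0.5469, 0.0208, 0.0669]
orientation: [-2.752, 1.51, -0.003]
ft_force: [1.0, -0.3, -0.3]
opening: 0.0314
```

```bash
python3 d.py 609 334 110 145;python3 - <<'E'
from h import *
b=cam("scene")
cv2.imwrite("pics/s8.png",cv2.resize(b["color"][140:300,260:420,::-1],None,fx=4,fy=4))
E
```

```text
t 13.20 p [546.895   20.845   66.8626] yaw -57.5 F [ 0.9769 -0.3106 -0.2604] open 31.4 q6 1.80 q5 -0.74
turn(tool)  [ -0.1913  -0.0714 -22.4925] shift after turn [-128.7449 -292.1435  -43.1374] shift now [-230.69   -220.8168  -42.4967]
```

View pics/s8.png

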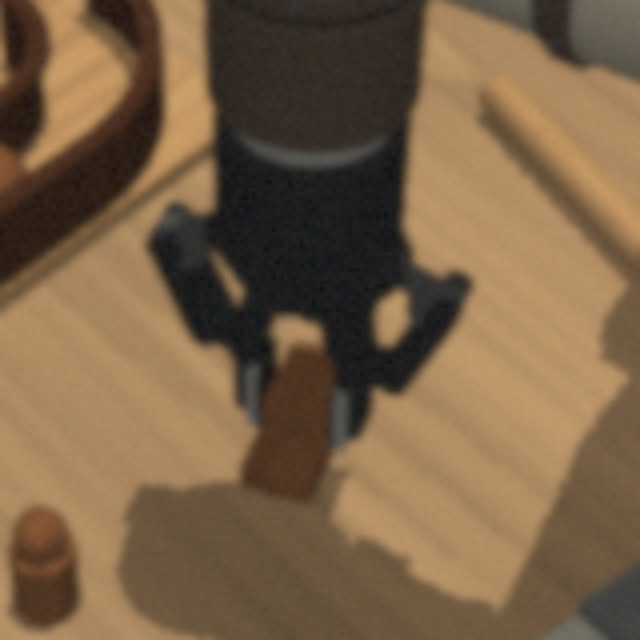

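The car is gripped (31.4 mm). I carry it over.

Call:
{"op": "step_arm", "data": {"moves": [0,0,-12,-0.2,0,-6,24,0,0,-12,0,0,-6,24,0,0,-12,0,0,-6,24,0,0,-7,0,0,-4.5,24,-5,-11,0,0,0,0,24,-10,-23,0,0,0,0,24,-15,-35,0,0,0,0,24,-15,-35,0,0,0,0,24,-15,-35,0,0,0,0,24,-14,-33,0,0,0,0,24]}}

```text
t: 14.08
eef_pos: [0.5842, 0.2077, 0.1216]
orientation: [-2.99, 0.943, -0.017]
ft_force: [1.0, -0.7, -0.7]
opening: 0.031
```

```bash
python3 d.py 609 334 110 145
```

```text
t 14.08 p [584.1967 207.6531 121.6261] yaw -35.0 F [ 1.0164 -0.6766 -0.6816] open 31.0 q6 1.92 q5 -0.93
turn(tool)  [-0.5185 -0.4789  0.0063] shift after turn [ -52.1519 -117.7239   11.6261] shift now [ -52.2388 -117.6215   12.2546]
```

Call:
{"op": "step_arm", "data": {"moves": [-11,-25,0,-0.5,-0.5,0,24,-12,-27,3,0,0,0,24,-10,-22,3,0,0,0,24,-8,-18,3,0,0,0,24,-6,-14,2,0,0,0,24,-3,-7,0,0,0,0,24,-1,-3,0,0,0,0,24,0,0,0,0,0,0,24,0,0,0,0,0,0,24,0,0,0,0,0,0,24]}}

```text
t: 14.92
eef_pos: [0.6061, 0.3499, 0.1047]
orientation: [2.992, -0.947, -0.006]
ft_force: [0.6, -0.3, -0.6]
opening: 0.0313
```

```bash
python3 d.py 609 334 40 145
```

```text
t 14.92 p [606.115  349.9078 104.7405] yaw -35.1 F [ 0.5601 -0.2739 -0.5523] open 31.3 q6 1.78 q5 -1.02
turn(tool)  [ 0.2418  0.1529 -0.1416] shift after turn [11.4876 11.3761 64.7405] shift now [11.6881 11.0743 64.757 ]
```

Call:
{"op": "step_arm", "data": {"moves": [4,4,6,0.2,0,0,24,4,4,10,0,0,0,24,3,3,14,0,0,0,24,0,0,14,0,0,0,24,0,0,11,0,0,0,24,0,0,7,0,0,0,24,0,0,2,0,0,0,24,0,0,0,0,0,0,24,0,0,0,0,0,0,24,0,0,0,0,0,0,24]}}

```text
t: 15.75
eef_pos: [0.6101, 0.3274, 0.0381]
orientation: [-2.987, 0.959, 0.002]
ft_force: [-0.1, 0.3, -0.9]
opening: 0.0311
```

```bash
python3 d.py 609 334 17 145;python3 - <<'E'
from h import *
b=cam("scene")
cv2.imwrite("pics/s9.png",cv2.resize(b["color"][280:480,340:540,::-1],None,fx=2.9,fy=2.9))
E
```

```text
t 15.75 p [610.0829 327.3794  38.0601] yaw -35.6 F [-0.1272  0.326  -0.8766] open 31.1 q6 1.80 q5 -0.88
turn(tool)  [-0.2239  0.1491 -0.6194] shift after turn [-4.6845 -4.8022 21.0601] shift now [-4.6808 -4.6692 21.0908]
```

View pics/s9.png

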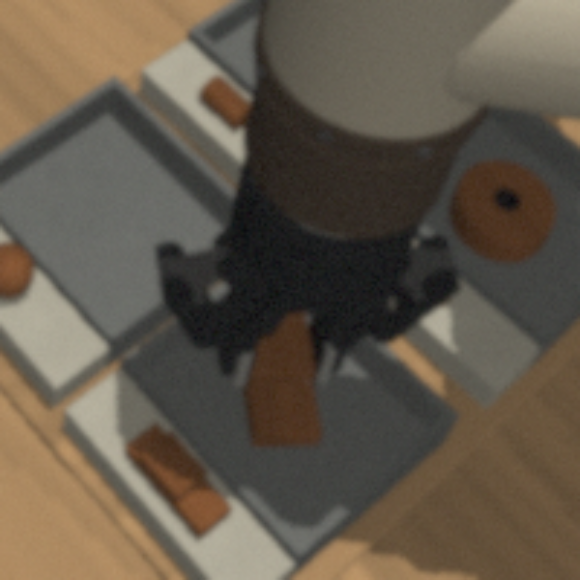

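Call:
{"op": "step_arm", "data": {"moves": [-2,-2,4,0,0,0,24,-2.5,-2.5,7,0,0,0,24,0,0,6,0,0,0,24,0,0,3,0,0,0,24,0,0,0.5,0,0,0,24,0,0,0,0,0,0,24,0,0,0,0,0,0,24,0,0,0,0,0,0,24,0,0,0,0,0,0,24,0,0,0,0,0,0,24]}}

```text
t: 16.63
eef_pos: [0.61, 0.3346, 0.0193]
orientation: [-2.988, 0.955, -0.003]
ft_force: [-0.4, -0.4, 1.0]
opening: 0.0314
```

```bash
python3 d.py 609 334 17 145;python3 - <<'E'
from h import *
b=cam("scene")
cv2.imwrite("pics/s10.png",cv2.resize(b["color"][280:480,340:540,::-1],None,fx=2.9,fy=2.9))
E
```

```text
t 16.63 p [609.9648 334.5683  19.3237] yaw -35.5 F [-0.3861 -0.3662  1.02  ] open 31.4 q6 1.79 q5 -0.84
turn(tool)  [-0.2974 -0.0241 -0.4501] shift after turn [-0.4644  1.0189  2.3237] shift now [-0.4573  1.0346  2.3182]
```

View pics/s10.png

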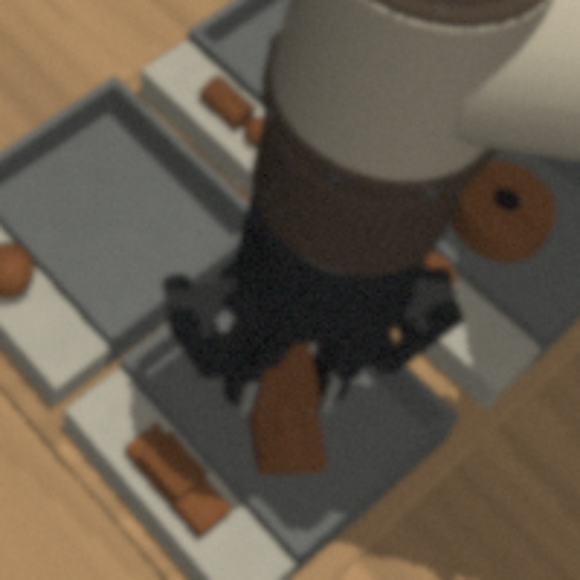

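Call:
{"op": "step_arm", "data": {"moves": [0,0,1.2,0,0,0,24,0,0,1,0,0,0,24,0,0,0,0,0,0,24,0,0,0,0,0,0,46,0,0,0,0,0,0,46,0,0,0,0,0,0,46,0,0,0,0,0,0,46,0,0,-8,0,0,0,46,0,0,-20,0,0,0,46,0,0,-30,0,0,0,46]}}

```text
t: 17.52
eef_pos: [0.6054, 0.3309, 0.0692]
orientation: [2.982, -0.955, -0.013]
ft_force: [0.7, 0.8, -0.1]
opening: 0.0459
```

Call:
{"op": "step_arm", "data": {"moves": [0,0,-30,0,0,0,60,0,0,-20,0,0,0,60,0,0,0,0,0,0,60,0,0,0,0,0,0,60,12,24,0,0,0,0,60,15,30,0,0,0,0,60,15,33,0,0,0,0,60,15,33,0,0,0,0,60,15,33,0,0,0,0,60,15,33,0,0,0,0,60]}}

```text
t: 18.35
eef_pos: [0.5695, 0.1301, 0.1243]
orientation: [2.995, -0.941, -0.006]
ft_force: [1.0, 0.2, 0.4]
opening: 0.0601
```

```bash
python3 d.py 663 -14 130 145;python3 - <<'E'
from h import *
b=cam("scene")
cv2.imwrite("pics/s11.png",b["color"][:,:,::-1])
E
```

```text
t 18.35 p [569.5107 130.0531 124.2768] yaw -34.9 F [0.9602 0.1908 0.418 ] open 60.1 q6 2.03 q5 -0.92
turn(tool)  [0.2108 0.1634 0.126 ] shift after turn [159.2075  64.3781  -5.7232] shift now [159.0489  64.7494  -5.9395]
```

View pics/s11.png

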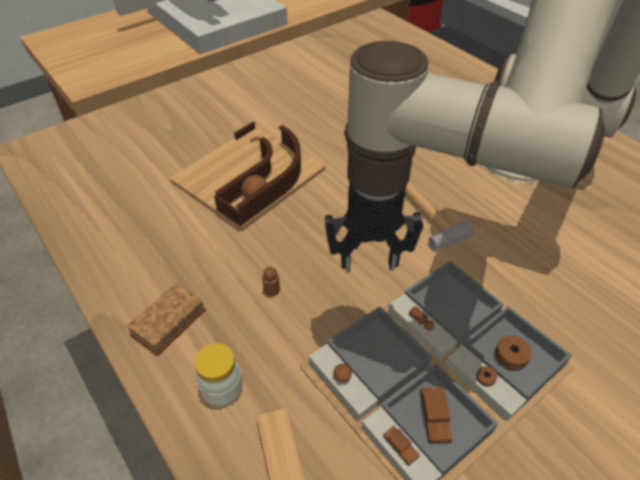

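The car lies flat in its tray at about (436,415). The doll is next.

Call:
{"op": "step_arm", "data": {"moves": [28,11,0,0,0,0,60,28,11,0,0,0,0,60,28,11,0,0,0,0,60,25,10,0,0,0,0,60,20,8,0,0,0,0,60,14,6,0,0,0,0,60,8,4,0,0,0,0,60,3,1,0,0,0,0,60,0,0,0,0,0,0,60,0,0,0,0,0,0,60]}}

```text
t: 19.23
eef_pos: [0.6518, -0.0269, 0.1131]
orientation: [2.978, -0.953, -0.04]
ft_force: [-0.2, 0.3, 0.4]
opening: 0.0601
```

Call:
{"op": "step_arm", "data": {"moves": [0,0,0,0,0,6.9,60,0,0,0,0,0,6.9,60,0,0,0,0,0,6.9,60,0,0,0,0,0,6.9,60,0,0,0,0,0,6.9,60,0,0,0,0,0,6.9,60,0,0,0,0,0,6,60,0,0,0,0,0,4,60,0,0,0,0,0,2,60,0,0,0,0,0,0,60]}}

```text
t: 20.07
eef_pos: [0.6461, -0.0144, 0.1134]
orientation: [2.188, -2.217, -0.031]
ft_force: [-0.3, -0.1, 0.4]
opening: 0.06
```

```bash
python3 d.py 663 -14 80 90
```

```text
t 20.07 p [646.0577 -14.4194 113.3608] yaw -90.7 F [-0.3046 -0.0842  0.3843] open 60.0 q6 1.33 q5 -1.01
turn(tool)  [ 1.8867 -0.2979 -0.7437] shift after turn [ -0.4194 -16.9423  33.3608] shift now [ -0.8183 -18.0234  32.7818]
```

Call:
{"op": "step_arm", "data": {"moves": [0,-5,3,1.8,-0.3,-0.7,60,0,-6,8,0,0,0,60,0,-5,10,0,0,0,60,0,-1,8,0,0,0,60,0,0,3,0,0,0,60,0,0,0,0,0,0,60,0,0,0,0,0,0,60,0,0,0,0,0,0,60,0,0,0,0,0,0,60,0,0,0,0,0,0,60]}}

```text
t: 20.9
eef_pos: [0.6627, -0.0105, 0.0772]
orientation: [2.228, -2.21, -0.005]
ft_force: [-1.0, 1.3, 0.9]
opening: 0.0599
```

```bash
python3 d.py 663 -14 12 90;python3 - <<'E'
from h import *
b=cam("scene")
cv2.imwrite("pics/s12.png",cv2.resize(b["color"][170:310,210:350,::-1],None,fx=4,fy=4))
E
```

```text
t 20.90 p [662.6718 -10.5392  77.2176] yaw -89.5 F [-0.9587  1.2922  0.9476] open 59.9 q6 1.35 q5 -0.92
turn(tool)  [ 0.2914 -0.0148  0.4583] shift after turn [ 3.4608 -0.3282 65.2176] shift now [ 3.4479 -0.6323 65.2161]
```

View pics/s12.png

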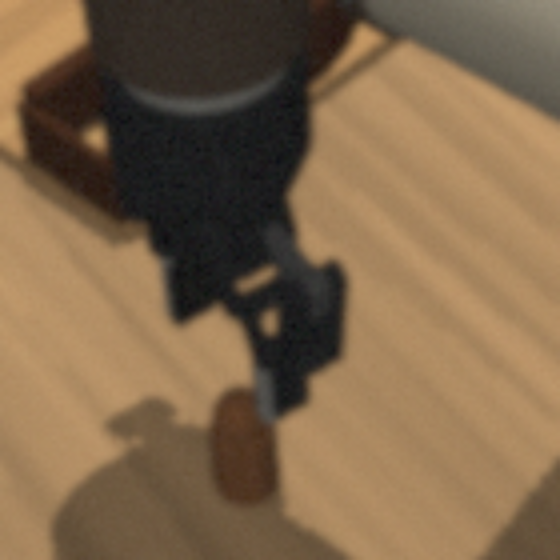

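Run:
```python
from h import *
b=cam("scene")
for p in [(.6627,-.0105,.084),(.663,-.0145,.047),(.663,-.0145,0.02)]: 
  u=proj(b,np.array(p)); print(p,u,(u-[210,170])*4)
```

```text
(0.6627, -0.0105, 0.084) [268.0229 259.6225] [232.0918 358.4898]
(0.663, -0.0145, 0.047) [268.0751 272.4775] [232.3005 409.9099]
(0.663, -0.0145, 0.02) [269.1419 282.3458] [236.5676 449.383 ]
```

Call:
{"op": "step_arm", "data": {"moves": [0.7,0,6,0.2,0,0.4,60,0.8,0,12,0,0,0,60,0,0,15,0,0,0,60,0,0,15,0,0,0,60,0,0,12,0,0,0,60,0,0,6,0,0,0,60,0,0,3,0,0,0,60,0,0,0,0,0,0,60,0,0,0,0,0,0,60,0,0,0,0,0,0,60]}}

```text
t: 21.83
eef_pos: [0.6623, -0.0129, 0.0025]
orientation: [-2.22, 2.222, 0.0]
ft_force: [-0.2, -0.9, 0.9]
opening: 0.0602
```

```bash
python3 d.py 663 -12 8 90;python3 - <<'E'
from h import *
b=cam("scene")
cv2.imwrite("pics/s13.png",cv2.resize(b["color"][190:310,210:330,::-1],None,fx=5,fy=5))
E
```

```text
t 21.83 p [662.2679 -12.9046   2.4535] yaw -90.1 F [-0.1896 -0.9004  0.8725] open 60.2 q6 1.35 q5 -0.77
turn(tool)  [-0.003   0.0083 -0.0582] shift after turn [-0.9046 -0.7321 -5.5465] shift now [-0.9061 -0.7315 -5.5463]
```

View pics/s13.png

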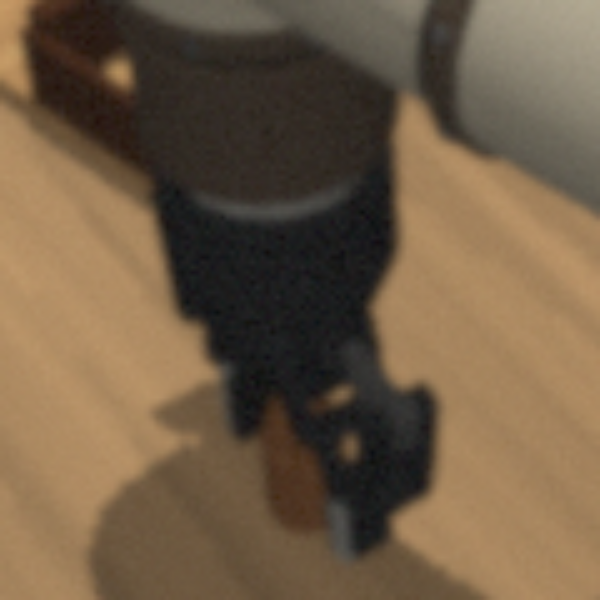

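Call:
{"op": "step_arm", "data": {"moves": [0,0,-4,0,0,0,60,0,0,0,0,0,0,60,0,0,0,0,0,0,22,0,0,0,0,0,0,22,0,0,0,0,0,0,22,0,0,0,0,0,0,22,0,0,0,0,0,0,22,0,0,0,0,0,0,22,0,0,0,0,0,0,22,0,0,0,0,0,0,22], "grip_force": 30}}

```text
t: 22.72
eef_pos: [0.6641, -0.0124, 0.0103]
orientation: [-2.217, 2.218, -0.005]
ft_force: [0.0, 0.3, -0.3]
opening: 0.0294
```

```bash
python3 d.py 663 -12 8 90
```

```text
t 22.72 p [664.0891 -12.4444  10.2662] yaw -90.0 F [ 0.047   0.3172 -0.2913] open 29.4 q6 1.35 q5 -0.78
turn(tool)  [-0.3465  0.0724 -0.0341] shift after turn [-0.4444  1.0891  2.2662] shift now [-0.4409  1.103   2.2602]
```

Call:
{"op": "step_arm", "data": {"moves": [0,0,-6,0,0,0,22,0,0,-14,0,0,0,22,0,0,-20,0,0,0,22,0,0,-25,0,0,0,22,0,0,-20,0,0,0,22,0,0,-14,0,0,0,22,0,0,-6,0,0,0,22,0,0,0,0,0,0,22,0,0,0,0,0,0,22,0,0,0,0,0,0,22]}}

```text
t: 23.55
eef_pos: [0.6618, -0.013, 0.1197]
orientation: [-2.219, 2.222, -0.001]
ft_force: [0.2, 0.3, -0.5]
opening: 0.0295
```

```bash
python3 d.py 444 203 110 90;python3 - <<'E'
from h import *
b=cam("scene")
cv2.imwrite("pics/s14.png",cv2.resize(b["color"][140:310,210:330,::-1],None,fx=3.5,fy=3.5))
E
```

```text
t 23.55 p [661.8304 -12.9915 119.6561] yaw -90.1 F [ 0.2252  0.2631 -0.541 ] open 29.5 q6 1.35 q5 -0.99
turn(tool)  [-0.0704  0.0292 -0.0698] shift after turn [-215.9915  217.8304    9.6561] shift now [-215.7212  218.105     9.4982]
```

View pics/s14.png

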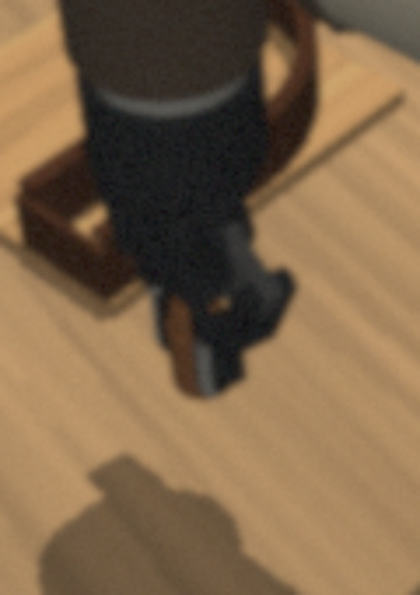

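The doll is held upright (29.5 mm). I carry it to its tray.

Call:
{"op": "step_arm", "data": {"moves": [-8,8,0,0,0,0,22,-18,18,0,0,0,0,22,-26,26,0,0,0,0,22,-26,26,0,0,0,0,22,-26,26,0,0,0,0,22,-26,26,0,0,0,0,22,-26,26,0,0,0,0,22,-20,20,0,0,0,0,22,-14,14,0,0,0,0,22,-8,8,0,0,0,0,22]}}

```text
t: 24.43
eef_pos: [0.4475, 0.1899, 0.1081]
orientation: [2.199, -2.218, -0.011]
ft_force: [0.9, 0.0, -1.1]
opening: 0.0291
```

Call:
{"op": "step_arm", "data": {"moves": [-3,3,0,0,0,0,22,0,0,0,0,0,0,22,0,0,0,0,0,0,22,0,0,0,0,0,0,22,0,0,0,0,0,0,22,0,0,0,0,0,0,22,0,0,0,0,0,0,22,0,0,0,0,0,0,22,0,0,0,0,0,0,22,0,0,0,0,0,0,22]}}

```text
t: 25.27
eef_pos: [0.4426, 0.1912, 0.1057]
orientation: [2.194, -2.214, -0.012]
ft_force: [0.2, -0.2, -0.0]
opening: 0.0289
```

```bash
python3 d.py 444 203 40 90
```

```text
t 25.27 p [442.5598 191.1926 105.7163] yaw -90.5 F [ 0.1609 -0.2444 -0.0199] open 28.9 q6 0.83 q5 -0.82
turn(tool)  [ 1.3021 -0.6928 -0.5439] shift after turn [-11.8074  -1.4402  65.7163] shift now [-12.6211  -2.8156  65.5202]
```

Call:
{"op": "step_arm", "data": {"moves": [-4,-1,4,1.3,-0.7,-0.5,22,-4,-1,10,0,0,0,22,-3,0,13,0,0,0,22,0,0,14,0,0,0,22,0,0,12,0,0,0,22,0,0,7,0,0,0,22,0,0,2,0,0,0,22,0,0,0,0,0,0,22,0,0,0,0,0,0,22,0,0,0,0,0,0,22]}}

```text
t: 26.1
eef_pos: [0.4465, 0.204, 0.0397]
orientation: [-2.219, 2.222, -0.0]
ft_force: [0.7, -0.1, 0.8]
opening: 0.0292
```

```bash
python3 d.py 444 203 21 90;python3 - <<'E'
from h import *
b=cam("scene")
cv2.imwrite("pics/s15.png",cv2.resize(b["color"][180:380,340:540,::-1],None,fx=2.9,fy=2.9))
E
```

```text
t 26.10 p [446.4924 204.0402  39.7468] yaw -90.1 F [ 0.6924 -0.1411  0.8475] open 29.2 q6 0.81 q5 -0.62
turn(tool)  [-0.0482  0.0234 -0.0694] shift after turn [ 1.0402  2.4924 18.7468] shift now [ 1.0509  2.5069 18.7443]
```

View pics/s15.png

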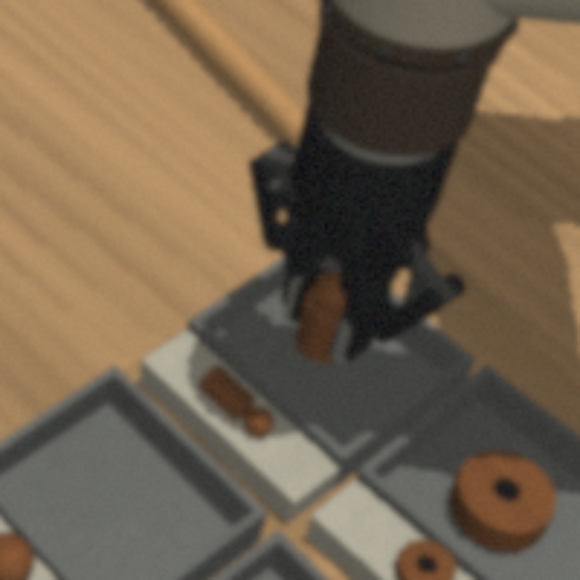

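Doll upright over the middle of its tray. I lower it.

Call:
{"op": "step_arm", "data": {"moves": [0.5,1,4,0,0,0,22,0.5,1,6,0,0,0,22,0,0,4,0,0,0,22,0,0,2,0,0,0,22,0,0,0,0,0,0,22,0,0,0,0,0,0,22,0,0,0,0,0,0,22,0,0,0,0,0,0,22,0,0,0,0,0,0,22,0,0,0,0,0,0,22]}}

```text
t: 26.98
eef_pos: [0.4453, 0.2037, 0.0239]
orientation: [-2.217, 2.219, -0.001]
ft_force: [-0.3, -0.0, 0.0]
opening: 0.0293
```

```bash
python3 d.py 444 203 20 90
```

```text
t 26.98 p [445.2943 203.7334  23.9247] yaw -90.1 F [-0.3302 -0.016   0.0159] open 29.3 q6 0.81 q5 -0.57
turn(tool)  [-0.2355  0.1864 -0.0601] shift after turn [0.7334 1.2943 3.9247] shift now [0.7476 1.3097 3.9169]
```

Call:
{"op": "step_arm", "data": {"moves": [0,0,1,0,0,0,22,0,0,1,0,0,0,22,0,0,0,0,0,0,22,0,0,0,0,0,0,22,0,0,0,0,0,0,22,0,0,0,0,0,0,22,0,0,0,0,0,0,22,0,0,0,0,0,0,22,0,0,0,0,0,0,22,0,0,0,0,0,0,22]}}

```text
t: 27.82
eef_pos: [0.4455, 0.2039, 0.022]
orientation: [-2.216, 2.218, -0.001]
ft_force: [-0.1, -0.2, -1.3]
opening: 0.0291
```

Call:
{"op": "step_arm", "data": {"moves": [0,0,0.7,0,0,0,22,0,0,0.7,0,0,0,22,0,0,0.7,0,0,0,22,0,0,0,0,0,0,22,0,0,0,0,0,0,22,0,0,0,0,0,0,22,0,0,0,0,0,0,22,0,0,0,0,0,0,22,0,0,0,0,0,0,22,0,0,0,0,0,0,22]}}

```text
t: 28.65
eef_pos: [0.4457, 0.2042, 0.0211]
orientation: [-2.217, 2.217, -0.002]
ft_force: [-1.2, -0.5, 0.8]
opening: 0.0292
```

```bash
python3 d.py 444 203 20 90
```

```text
t 28.65 p [445.7115 204.1553  21.1176] yaw -90.0 F [-1.2345 -0.4987  0.7832] open 29.2 q6 0.81 q5 -0.56
turn(tool)  [-0.295   0.2089 -0.0114] shift after turn [1.1553 1.7115 1.1176] shift now [1.1597 1.717  1.1045]
```

Call:
{"op": "step_arm", "data": {"moves": [0,0,0,0,0,0,46,0,0,0,0,0,0,46,0,0,0,0,0,0,46,0,0,0,0,0,0,46,0,0,0,0,0,0,46,0,0,0,0,0,0,46,0,0,-6,0,0,0,46,0,0,-12,0,0,0,46,0,0,-18,0,0,0,46,0,0,-20,0,0,0,46]}}

```text
t: 29.48
eef_pos: [0.4428, 0.2016, 0.0754]
orientation: [2.216, -2.219, 0.0]
ft_force: [0.9, 0.6, -0.1]
opening: 0.0459
```

Call:
{"op": "step_arm", "data": {"moves": [0,0,-25,0,0,0,46,0,0,-30,0,0,0,46,0,0,-30,0,0,0,46,0,0,-20,0,0,0,46,0,0,-10,0,0,0,46,0,0,0,0,0,0,46,0,0,0,0,0,0,46,0,0,0,0,0,0,0,0,0,0,0,0,0,0,0,0,0,0,0,0,0]}}

```text
t: 30.32
eef_pos: [0.4426, 0.2012, 0.2016]
orientation: [-2.219, 2.222, -0.001]
ft_force: [-0.6, 0.4, -0.1]
opening: 0.0102
```

```bash
python3 d.py 609 -217 150 11.3;python3 - <<'E'
from h import *
b=cam("scene")
cv2.imwrite("pics/s16.png",b["color"][:,:,::-1])
b=cam("top")
cv2.imwrite("pics/t16.png",b["color"][:,:,::-1])
E
```

```text
t 30.32 p [442.553  201.2137 201.5724] yaw -90.1 F [-0.5792  0.4498 -0.0607] open 10.2 q6 0.81 q5 -1.03
turn(tool)  [-0.0501  0.0871 78.6369] shift after turn [ -81.273  -442.7211   51.5724] shift now [ 418.0597 -166.8296   51.5848]
```

View pics/s16.png

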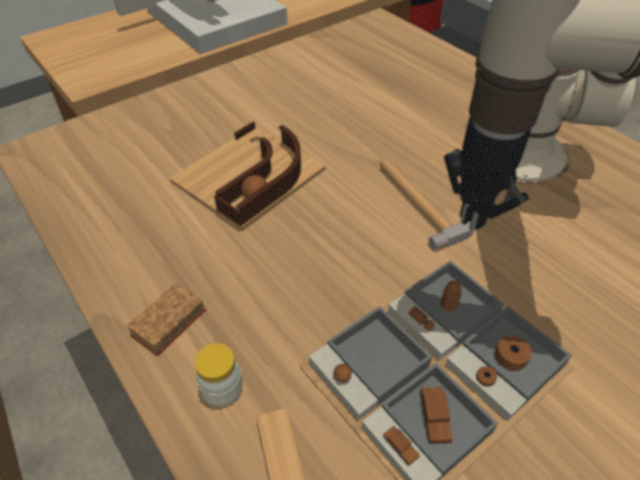

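View pics/t16.png

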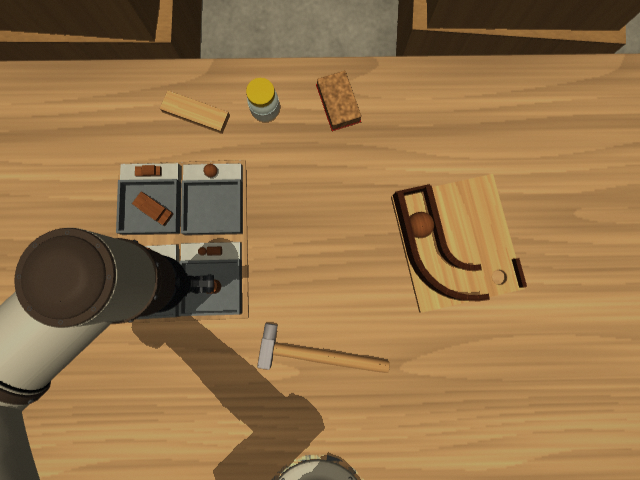

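The doll stands upright in its tray at about (451,296) in the scene view. The ball is next: shut fingers go behind it at track (98,60), which is about world (611,-211).

```bash
python3 d.py 611 -211 130 101.3
```

```text
t 30.42 p [442.5657 201.2243 201.4782] yaw -90.1 F [-0.3975 -0.2164  0.6707] open 0.2 q6 0.81 q5 -1.03
turn(tool)  [ -0.076    0.0131 -11.3632] shift after turn [437.2372 -84.3954  71.4782] shift now [ 412.064  -168.796    71.5492]
```

Call:
{"op": "step_arm", "data": {"moves": [0,0,0,0,0,-5.7,0,0,0,0,0,0,-5.7,0,15,-3,1,0,0,0,0,28,-5,3,0,0,0,0,38,-7,4,0,0,0,0,38,-7,4,0,0,0,0,38,-7,4,0,0,0,0,38,-7,4,0,0,0,0,38,-7,4,0,0,0,0,38,-7,4,0,0,0,0]}}

```text
t: 31.25
eef_pos: [0.5508, -0.0575, 0.1676]
orientation: [2.451, -1.955, -0.004]
ft_force: [0.6, 1.8, 1.3]
opening: -0.0001
```

```bash
python3 d.py 611 -211 130 101.3
```

```text
t 31.25 p [550.7921 -57.4746 167.6033] yaw -77.1 F [0.6267 1.8251 1.3448] open -0.1 q6 1.60 q5 -1.00
turn(tool)  [ 0.3717 -0.124   1.5578] shift after turn [162.3468 -28.958   37.6033] shift now [162.9958 -24.7793  37.7809]
```

Call:
{"op": "step_arm", "data": {"moves": [30,-6,2,0.3,0,1.5,0,28,-5,3,0,0,0,0,24,-4,3,0,0,0,0,20,-4,3,0,0,0,0,15,-3,3,0,0,0,0,10,-2,2,0,0,0,0,5,-1,1,0,0,0,0,0,0,0,0,0,0,0,0,0,0,0,0,0,0,0,0,0,0,0,0,0]}}

```text
t: 32.08
eef_pos: [0.6019, -0.1959, 0.1393]
orientation: [2.409, -1.996, -0.018]
ft_force: [-0.1, -0.1, -0.2]
opening: 0.0004
```

```bash
python3 d.py 611 -211 85 101.3
```

```text
t 32.08 p [ 601.9484 -195.8613  139.3317] yaw -79.3 F [-0.0664 -0.126  -0.1748] open 0.4 q6 1.81 q5 -1.02
turn(tool)  [ 0.9902  0.0474 -0.6028] shift after turn [16.6189 -5.9097 54.3317] shift now [16.5958 -7.0224 54.2062]
```

Call:
{"op": "step_arm", "data": {"moves": [4,-1.5,5,1,0,-0.6,0,5,-2,10,0,0,0,0,4.6,-1.5,12,0,0,0,0,2,-1,11,0,0,0,0,1,0,8,0,0,0,0,0,0,5,0,0,0,0,0,0,2,0,0,0,0,0,0,0,0,0,0,0,0,0,0,0,0,0,0,0,0,0,0,0,0,0]}}

```text
t: 32.92
eef_pos: [0.6116, -0.2073, 0.0818]
orientation: [-2.435, 1.985, 0.003]
ft_force: [-0.1, -0.1, 0.4]
opening: 0.0002
```

```bash
python3 d.py 611 -211 75 101.3
python3 - <<'E'
from h import *
b=cam("scene")
cv2.imwrite("pics/s17.png",cv2.resize(b["color"][80:240,180:340,::-1],None,fx=4,fy=4))
b=cam("top")
cv2.imwrite("pics/t17.png",cv2.resize(b["color"][165:325,380:540,::-1],None,fx=3.7,fy=3.7))
E
```

```text
t 32.92 p [ 611.5523 -207.286    81.8023] yaw -78.4 F [-0.1234 -0.0866  0.3777] open 0.2 q6 1.85 q5 -0.90
turn(tool)  [0.0477 0.0789 0.3337] shift after turn [3.5337 1.2694 6.8023] shift now [3.5357 1.2843 6.7985]
```

View pics/s17.png

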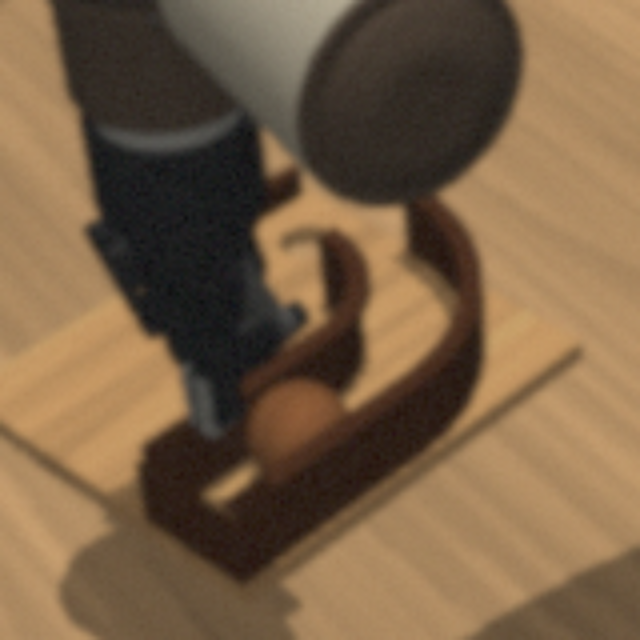

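View pics/t17.png

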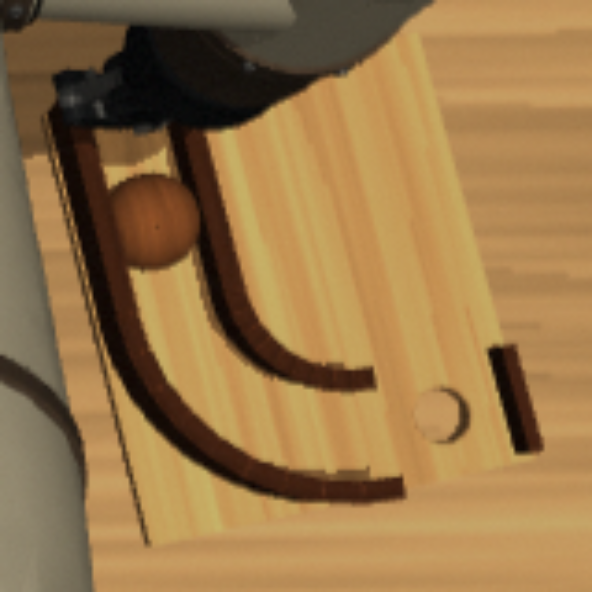

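```bash
cat >> h.py <<'E'
O=np.array([.5266,-.289]);TH=np.radians(11.3)
def W(x,y,z):
    c,s=np.cos(TH),np.sin(TH); return np.array([O[0]+(c*x-s*y)/1e3,O[1]+(s*x+c*y)/1e3,z/1e3])
E
python3 - <<'E'
from h import *
b=cam("scene")
f=lambda p:(proj(b,p)-[180,80])*4
s=ctrl.get_state()
print("tcp",f(s["eef_pos"]))
for p in [(98,60,59),(98,60,30),(120,36.5,59),(120,83.5,59),(120,29,59),(47,60,39),(-90,-66,59)]: print(p,W(*p),f(W(*p)))
E
```

```text
tcp [211.8621 422.2676]
(98, 60, 59) [ 0.6109 -0.211   0.059 ] [214.9375 453.965 ]
(98, 60, 30) [ 0.6109 -0.211   0.03  ] [221.6996 497.757 ]
(120, 36.5, 59) [ 0.6371 -0.2297  0.059 ] [148.1883 455.3882]
(120, 83.5, 59) [ 0.6279 -0.1836  0.059 ] [214.1711 499.5213]
(120, 29, 59) [ 0.6386 -0.237   0.059 ] [137.9084 448.5124]
(47, 60, 39) [ 0.5609 -0.221   0.039 ] [294.8311 432.2553]
(-90, -66, 59) [ 0.4513 -0.3714  0.059 ] [312.2025 181.2571]
```

The predicted points agree with the image: ball predicted (295,432), seen (295,425). I go down into the slot.

Call:
{"op": "step_arm", "data": {"moves": [1.5,0.5,0,0,0,0.3,0,2,0.7,3,0,0,0,0,0,0,5,0,0,0,0,0,0,6,0,0,0,0,0,0,4,0,0,0,0,0,0,2,0,0,0,0,0,0,0,0,0,0,0,0,0,0,0,0,0,0,0,0,0,0,0,0,0,0,0,0,0,0,0,0]}}

```text
t: 33.9
eef_pos: [0.6113, -0.2116, 0.0606]
orientation: [-2.428, 1.991, 0.0]
ft_force: [-0.1, -0.7, 0.1]
opening: -0.0004
```

```bash
python3 d.py 611 -211 28 101.3
python3 - <<'E'
from h import *
b=cam("scene")
cv2.imwrite("pics/s18.png",cv2.resize(b["color"][120:240,200:320,::-1],None,fx=5,fy=5))
E
```

```text
t 33.90 p [ 611.3454 -211.5527   60.6139] yaw -78.7 F [-0.1448 -0.7279  0.0942] open -0.4 q6 1.85 q5 -0.86
turn(tool)  [-0.0514  0.0448 -0.0109] shift after turn [-0.6096  0.2305 32.6139] shift now [-0.5841  0.2598 32.6141]
```

View pics/s18.png

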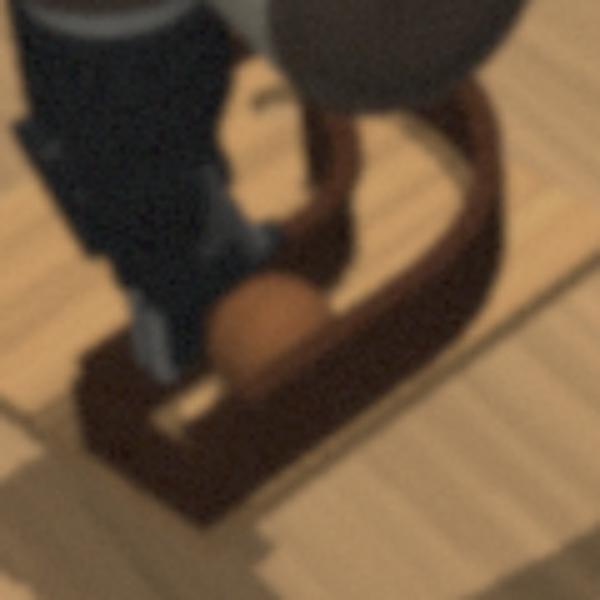

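Call:
{"op": "step_arm", "data": {"moves": [0,0,4,0,0,0,0,0,0,6,0,0,0,0,0,0,7,0,0,0,0,0,0,6,0,0,0,0,0,0,5,0,0,0,0,0,0,3,0,0,0,0,0,0,0,0,0,0,0,0,0,0,0,0,0,0,0,0,0,0,0,0,0,0,0,0,0,0,0,0]}}

```text
t: 34.78
eef_pos: [0.6112, -0.2114, 0.0257]
orientation: [-2.429, 1.992, 0.001]
ft_force: [0.4, -0.8, -0.2]
opening: -0.0001
```

```bash
python3 d.py 611 -211 28 101.3
python3 - <<'E'
from h import *
b=cam("scene")
cv2.imwrite("pics/s19.png",cv2.resize(b["color"][120:240,200:320,::-1],None,fx=5,fy=5))
E
```

```text
t 34.78 p [ 611.2377 -211.4079   25.7424] yaw -78.7 F [ 0.3617 -0.8079 -0.1843] open -0.1 q6 1.85 q5 -0.79
turn(tool)  [-0.008   0.0577 -0.0034] shift after turn [-0.4466  0.1532 -2.2576] shift now [-0.4489  0.1529 -2.2572]
```

View pics/s19.png

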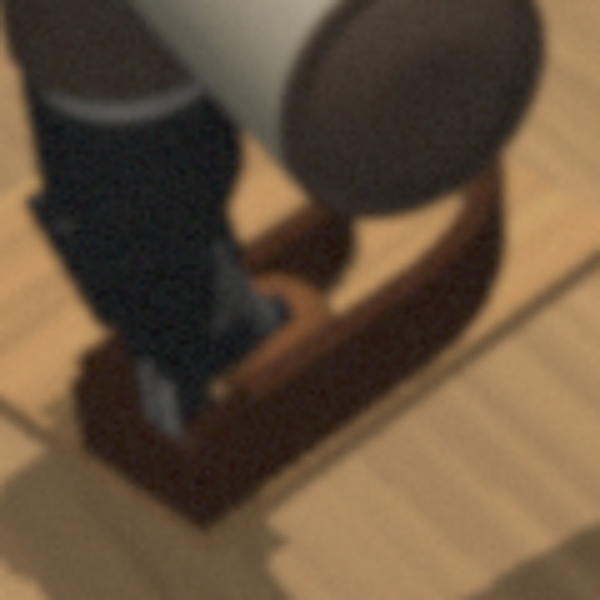

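The shut fingers are down in the slot behind the ball at z 25.7 mm, with no contact force. I push along the straight part; at this yaw, tool y is track -x and tool x is track -y.

```bash
cat > tk.py <<'E'
from h import *
from scipy.spatial.transform import Rotation as Ro
s=ctrl.get_state(); p=s["eef_pos"]; d=p[:2]-O; c,si=np.cos(TH),np.sin(TH)
x,y=np.array([c*d[0]+si*d[1],-si*d[0]+c*d[1]])*1e3
R=Ro.from_rotvec(s["orientation"]).as_matrix()
print("t %.2f track x %.1f y %.1f z %.1f"%(s["t"],x,y,p[2]*1e3),"yaw %.1f tilt"%np.degrees(np.arctan2(R[1,0],R[0,0])),R[2,:2].round(4),"F",s["ft_force"],"lat dev %.1f ang %.1f"%((y-60,0) if x>0 else (np.hypot(x,y+30)-90,np.degrees(np.arctan2(-x,y+30)))))
E
python3 tk.py
```

```text
t 34.83 track x 98.2 y 59.5 z 25.9 yaw -78.7 tilt [-0.0009 -0.0003] F [ 0.3994 -0.9371  0.3621] lat dev -0.5 ang 0.0
```

Call:
{"op": "step_arm", "data": {"moves": [0,2,0,0,0,0,0,0,3,0,0,0,0,0,0,4,0,0,0,0,0,0,4,0,0,0,0,0,0,4,0,0,0,0,0,0,4,0,0,0,0,0,0,4,0,0,0,0,0,0,4,0,0,0,0,0,0,4,0,0,0,0,0,0,4,0,0,0,0,0]}}

```text
t: 35.67
eef_pos: [0.572, -0.2195, 0.0273]
orientation: [-2.427, 1.991, -0.003]
ft_force: [0.2, 0.2, -0.7]
opening: 0.0
```

```bash
python3 tk.py
```

```text
t 35.67 track x 58.1 y 59.2 z 27.3 yaw -78.7 tilt [-0.0001 -0.0029] F [ 0.1829  0.1998 -0.6788] lat dev -0.8 ang 0.0
```

Tracking well. The remaining straight is about 58 mm; I push 45 mm of it.

Call:
{"op": "step_arm", "data": {"moves": [0,4.5,0,0,0,0,0,0,4.5,0.3,0,0,0,0,0,4.5,0.3,0,0,0,0,0,4.5,0.3,0,0,0,0,0,4.5,0.2,0,0,0,0,0,4.5,0,0,0,0,0,0,4.5,0,0,0,0,0,0,4.5,0,0,0,0,0,0,4.5,0,0,0,0,0,0,4.5,0,0,0,0,0]}}

```text
t: 36.5
eef_pos: [0.5231, -0.2293, 0.026]
orientation: [-2.427, 1.99, -0.003]
ft_force: [-0.7, -0.4, -0.2]
opening: -0.0001
```

```bash
python3 tk.py
python3 - <<'E'
from h import *
b=cam("scene")
cv2.imwrite("pics/s20.png",cv2.resize(b["color"][100:240,180:320,::-1],None,fx=4,fy=4))
b=cam("top")
cv2.imwrite("pics/t20.png",cv2.resize(b["color"][165:325,380:540,::-1],None,fx=3.7,fy=3.7))
E
```

```text
t 36.50 track x 8.2 y 59.2 z 26.0 yaw -78.7 tilt [ 0.     -0.0032] F [-0.6562 -0.3854 -0.2121] lat dev -0.8 ang 0.0
```

View pics/s20.png

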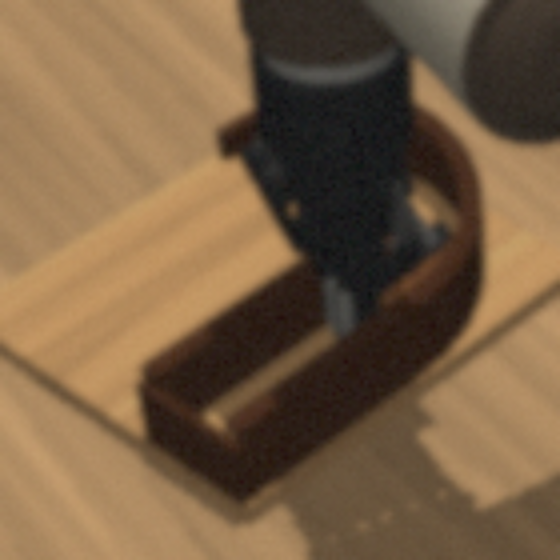

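View pics/t20.png

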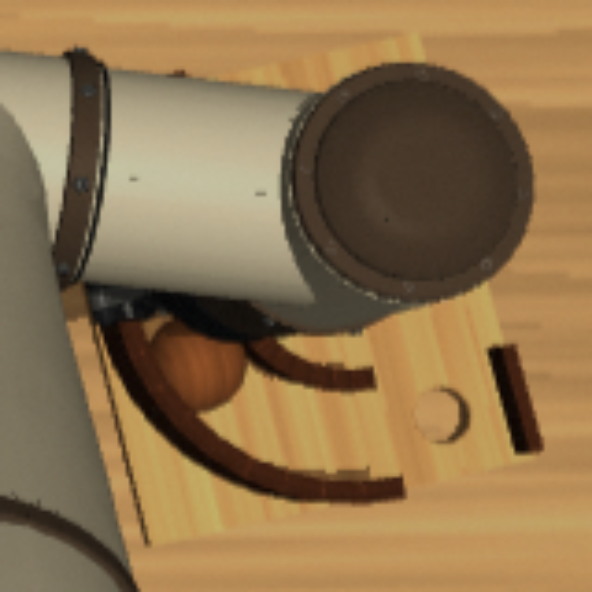

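The ball leads the fingers into the bend (top crop (200,365)). I follow the arc.

Call:
{"op": "step_arm", "data": {"moves": [0,4,0,0,0,0,0,0,4,0,0,0,0,0,0.1,4.5,0,0,0,0,0,0.3,4.5,0,0,0,0,0,0.6,4.5,0,0,0,0,0,0.8,4.4,0,0,0,0,0,1.1,4.4,0,0,0,0,0,1.2,4.3,0,0,0,0,0,1.4,4.3,0,0,0,0,0,1.6,4.2,0,0,0,0,0]}}

```text
t: 37.43
eef_pos: [0.4787, -0.246, 0.0261]
orientation: [-2.428, 1.99, -0.004]
ft_force: [0.2, 0.5, 0.4]
opening: -0.0002
```

```bash
python3 tk.py
```

```text
t 37.43 track x -38.6 y 51.6 z 26.1 yaw -78.7 tilt [ 0.0004 -0.0038] F [0.1913 0.467  0.3515] lat dev 0.2 ang 25.3
```

Call:
{"op": "step_arm", "data": {"moves": [2,4,0,0,0,0,0,2.2,3.9,0,0,0,0,0,2.4,3.8,0,0,0,0,0,2.6,3.7,0,0,0,0,0,2.8,3.5,0,0,0,0,0,3,3.4,0,0,0,0,0,3.1,3.2,0,0,0,0,0,3.3,3.1,0,0,0,0,0,3.4,2.9,0,0,0,0,0,3.6,2.7,0,0,0,0,0]}}

```text
t: 38.27
eef_pos: [0.4473, -0.2844, 0.026]
orientation: [-2.428, 1.99, -0.004]
ft_force: [0.2, -0.4, -0.3]
opening: 0.0003
```

```bash
python3 tk.py
python3 - <<'E'
from h import *
b=cam("top")
cv2.imwrite("pics/t21.png",cv2.resize(b["color"][165:325,380:540,::-1],None,fx=3.7,fy=3.7))
E
```

```text
t 38.27 track x -76.8 y 20.1 z 26.0 yaw -78.7 tilt [ 0.0005 -0.0039] F [ 0.2356 -0.4212 -0.3181] lat dev 1.7 ang 56.9
```

View pics/t21.png

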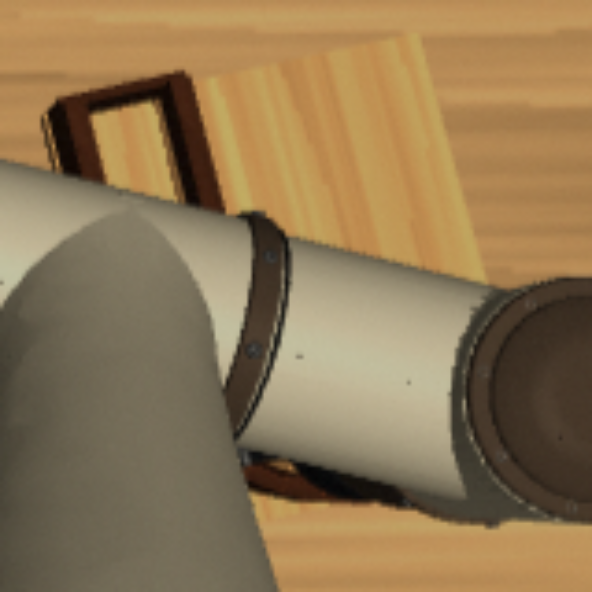

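Call:
{"op": "step_arm", "data": {"moves": [3.4,1.9,0,0,0,0,0,3.5,1.8,0,0,0,0,0,3.6,1.6,0,0,0,0,0,3.6,1.4,0,0,0,0,0,3.7,1.3,0,0,0,0,0,3.8,1.1,0,0,0,0,0,3.8,0.9,0,0,0,0,0,3.5,0.8,0,0,0,0,0,3,0.5,0,0,0,0,0,3,0.3,0,0,0,0,0]}}

```text
t: 39.15
eef_pos: [0.4421, -0.3253, 0.0258]
orientation: [-2.427, 1.991, -0.004]
ft_force: [-0.3, 0.7, 0.2]
opening: -0.0002
```

```bash
python3 tk.py
python3 - <<'E'
from h import *
b=cam("scene")
cv2.imwrite("pics/s22.png",cv2.resize(b["color"][80:240,180:340,::-1],None,fx=4,fy=4))
E
```

```text
t 39.15 track x -90.0 y -19.1 z 25.8 yaw -78.7 tilt [ 0.0005 -0.0038] F [-0.264   0.7023  0.1685] lat dev 0.6 ang 83.1
```

View pics/s22.png

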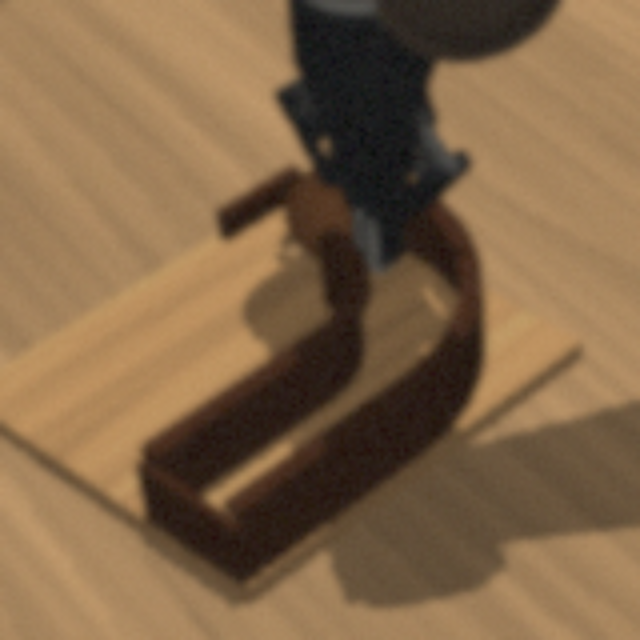

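Run:
```python
from h import *
b=cam("scene")
f=lambda p:(proj(b,p)-[180,80])*4
for p in [(-90,-60,39),(-90,-70,37),(-90,-80,34)]: print(p,f(W(*p)))
```

```text
(-90, -60, 39) [322.6519 215.2937]
(-90, -70, 37) [310.456  211.2189]
(-90, -80, 34) [298.534  208.6476]
```

Call:
{"op": "step_arm", "data": {"moves": [2,0,0,0,0,0,0,2.5,0,0,0,0,0,0,2.5,0,0,0,0,0,0,2,0,0,0,0,0,0,2,0,0,0,0,0,0,1,0,0,0,0,0,0,0,0,0,0,0,0,0,0,0,0,0,0,0,0,0,0,0,0,0,0,0,0,0,0,0,0,0,0]}}

```text
t: 40.08
eef_pos: [0.4449, -0.3381, 0.0257]
orientation: [-2.427, 1.99, -0.004]
ft_force: [-0.4, -0.6, -0.2]
opening: -0.0001
```

```bash
python3 tk.py
python3 - <<'E'
from h import *
b=cam("scene")
cv2.imwrite("pics/s23.png",cv2.resize(b["color"][80:240,180:340,::-1],None,fx=4,fy=4))
E
```

```text
t 40.08 track x -89.8 y -32.1 z 25.7 yaw -78.7 tilt [ 0.0004 -0.0037] F [-0.3704 -0.5685 -0.1582] lat dev -0.2 ang 91.4
```

View pics/s23.png

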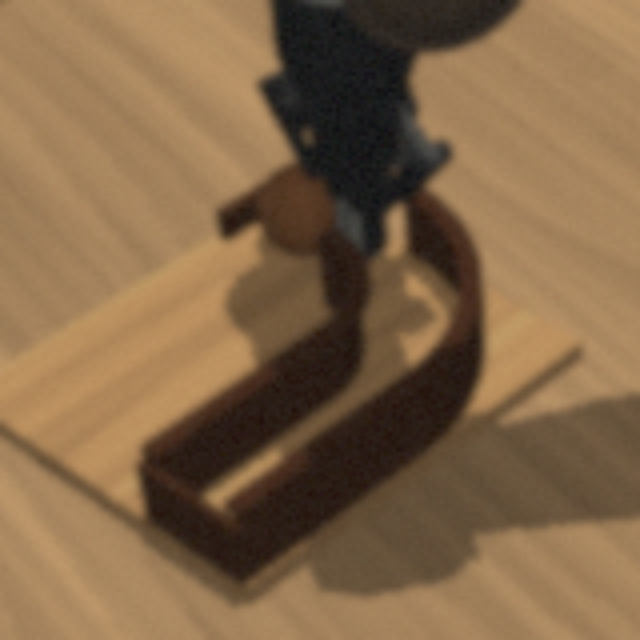

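The ball is at about (300,208), which matches the prediction for the seat (298,209). I lift straight out and check.

Call:
{"op": "step_arm", "data": {"moves": [-2,0,0,0,0,0,0,0,0,-6,0,0,0,0,0,0,-15,0,0,0,0,0,0,-25,0,0,0,0,0,0,-30,0,0,0,0,0,0,-30,0,0,0,0,0,0,-20,0,0,0,0,0,0,-8,0,0,0,0,0,0,0,0,0,0,0,0,0,0,0,0,0,0]}}

```text
t: 40.97
eef_pos: [0.4424, -0.3346, 0.1669]
orientation: [-2.429, 1.99, 0.001]
ft_force: [0.5, 0.4, -0.5]
opening: 0.0003
```

Call:
{"op": "step_arm", "data": {"moves": [0,0,0,0,0,6.5,0,0,0,0,0,0,7,0,0,0,0,0,0,7,0,0,0,0,0,0,7,20,0,0,0,0,0,7,60,0,0,0,0,0,7,75,0,0,0,0,0,7,75,0,0,0,0,0,7,75,0,0,0,0,0,7,75,0,0,0,0,0,7,75]}}

```text
t: 41.8
eef_pos: [0.433, -0.3293, 0.1477]
orientation: [0.809, -3.01, -0.039]
ft_force: [0.1, -0.1, -0.4]
opening: 0.075
```

```bash
python3 tk.py
python3 - <<'E'
from h import *
print(W(-90,-80,34))
b=cam("scene")
cv2.imwrite("pics/s24.png",cv2.resize(b["color"][80:240,180:340,::-1],None,fx=4,fy=4))
b=cam("top")
cv2.imwrite("pics/t24.png",cv2.resize(b["color"][165:325,380:540,::-1],None,fx=3.7,fy=3.7))
E
python3 d.py 454 -385 150 11.3
```

```text
t 41.80 track x -99.7 y -21.2 z 147.7 yaw -149.9 tilt [0.0171 0.0305] F [ 0.094  -0.1232 -0.4498] lat dev 10.1 ang 84.9
[ 0.454  -0.3851  0.034 ]
t 41.90 p [ 432.8982 -329.2246  147.6022] yaw -149.5 F [0.3935 0.4344 0.5337] open 75.2 q6 0.89 q5 -0.98
turn(tool)  [ 1.5942 -1.2654 19.1531] shift after turn [ -9.7638 -58.829   -2.3978] shift now [ 10.1352 -58.6759  -4.0439]
```

View pics/s24.png

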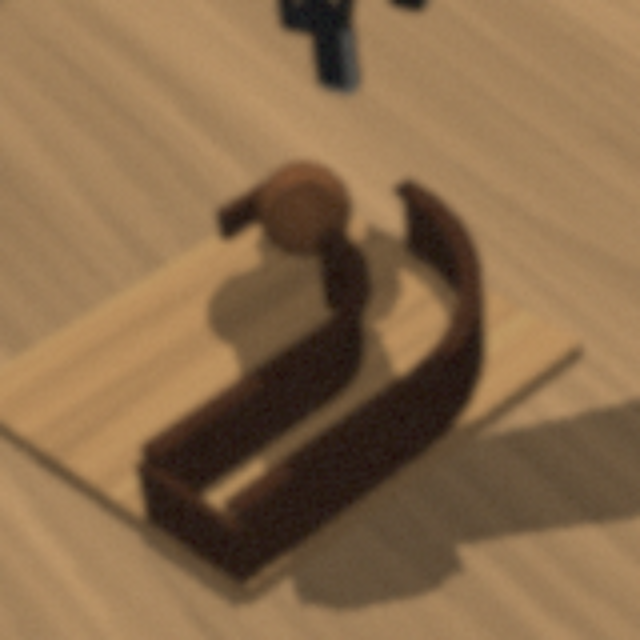

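View pics/t24.png

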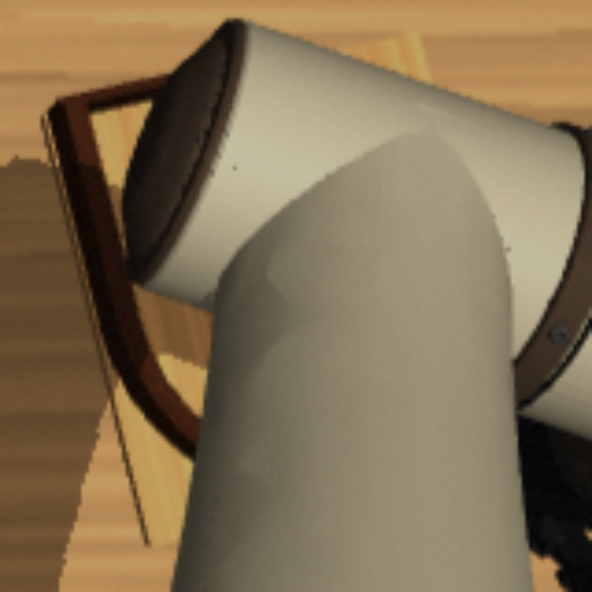

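Run:
```python
from h import *
im=cv2.imread("pics/s24.png"); hsv=cv2.cvtColor(im,cv2.COLOR_BGR2HSV)
for p in [(305,190),(300,230),(240,215),(340,290)]: print(p,hsv[p[1],p[0]])
# ball brighter than dark lips
m=cv2.inRange(hsv,(4,110,75),(13,255,200)); m[:,:250]=0; m[:150]=0; m[270:]=0; m[:,370:]=0
n,l,s,c=cv2.connectedComponentsWithStats(m); i=1+np.argmax(s[1:,4]); print(s[i],c[i])
cnt=cv2.findContours((l==i).astype(np.uint8),0,cv2.CHAIN_APPROX_NONE)[0][0]
print(cv2.minEnclosingCircle(cnt))
b=cam("scene")
for uv in [c[i],cv2.minEnclosingCircle(cnt)[0]]:
    p=plane(b,((uv[0]+.5)/4-.5+180,(uv[1]+.5)/4-.5+80),.034); d=p[:2]-O; k,si=np.cos(TH),np.sin(TH)
    print(p, (k*d[0]+si*d[1])*1e3,(-si*d[0]+k*d[1])*1e3)
```

```text
(305, 190) [ 12 149  87]
(300, 230) [ 13 152  79]
(240, 215) [ 10 130  43]
(340, 290) [ 11 124  39]
[ 250  165   96   75 4303] [300.6512 198.7964]
((297.5, 201.5), 48.4407844543457)
[ 0.4479 -0.394   0.034 ] -97.77604915232715 -87.5583275918726
[ 0.4507 -0.3929  0.034 ] -94.79140264504358 -87.03433442559911
```

The ball is in the seat within a few mm (by eye the circle centre is at (304,207), about track (-90,-76)). I align the jaws along track x above it.

Call:
{"op": "step_arm", "data": {"moves": [0,0,0,1.6,-1.3,6.4,75,0,0,0,0,0,6.4,75,0,0,0,0,0,6.3,75,-2,-8,0,0,0,0,75,-3,-15,0,0,0,0,75,-3,-15,0,0,0,0,75,-1,-10,0,0,0,0,75,0,-5,0,0,0,0,75,0,0,0,0,0,0,75,0,0,0,0,0,0,75]}}

```text
t: 42.78
eef_pos: [0.4521, -0.3823, 0.1418]
orientation: [0.349, -3.119, -0.011]
ft_force: [0.3, 0.6, 0.3]
opening: 0.0751
```

Call:
{"op": "step_arm", "data": {"moves": [0,0,0,0,0,0,75,0,0,0,0,0,0,75,0,0,0,0,0,0,75,0,0,0,0,0,0,75,0,0,0,0,0,0,75,0,0,0,0,0,0,75,0,0,0,0,0,0,75,0,0,0,0,0,0,75,0,0,0,0,0,0,75,0,0,0,0,0,0,75]}}

```text
t: 43.62
eef_pos: [0.4513, -0.3801, 0.1423]
orientation: [0.356, -3.118, -0.012]
ft_force: [1.2, 0.1, -0.5]
opening: 0.0751
```

```bash
python3 d.py 454 -385 80 11.3
```

```text
t 43.62 p [ 451.3351 -380.0928  142.3246] yaw -167.0 F [ 1.1645  0.1035 -0.5428] open 75.1 q6 0.66 q5 -0.98
turn(tool)  [ 0.4601 -0.1495  1.7375] shift after turn [-1.6517 -5.3343 62.3246] shift now [-1.6441 -5.8846 62.2752]
```

Call:
{"op": "step_arm", "data": {"moves": [-0.8,-2,4,0.4,-0.1,1.7,75,-0.8,-2.5,10,0,0,0,75,0,-1,13,0,0,0,75,0,0,13,0,0,0,75,0,0,10,0,0,0,75,0,0,6,0,0,0,75,0,0,2,0,0,0,75,0,0,0,0,0,0,75,0,0,0,0,0,0,75,0,0,0,0,0,0,75]}}

```text
t: 44.45
eef_pos: [0.4548, -0.3862, 0.0801]
orientation: [0.314, -3.125, -0.001]
ft_force: [0.1, -0.1, -0.4]
opening: 0.0747
```

```bash
python3 d.py 454 -385 15 11.3;  python3 - <<'E'
from h import *
b=cam("scene")
cv2.imwrite("pics/s25.png",cv2.resize(b["color"][70:190,200:320,::-1],None,fx=5,fy=5))
b=cam("top")
cv2.imwrite("pics/t25.png",cv2.resize(b["color"][165:325,380:540,::-1],None,fx=3.7,fy=3.7))
f=lambda p:(proj(cam("scene"),p)-[200,70])*5
print(f(ctrl.get_state()["eef_pos"]),f(W(-90,-80,34)))
E
```

```text
t 44.45 p [ 454.7876 -386.242    80.075 ] yaw -168.5 F [ 0.1195 -0.125  -0.4483] open 74.7 q6 0.63 q5 -0.84
turn(tool)  [ 0.0276 -0.0229  0.1629] shift after turn [ 0.5289  1.3722 65.075 ] shift now [ 0.499   1.3423 65.0758]
[260.8469 223.2142] [273.1674 310.8095]
```

View pics/s25.png

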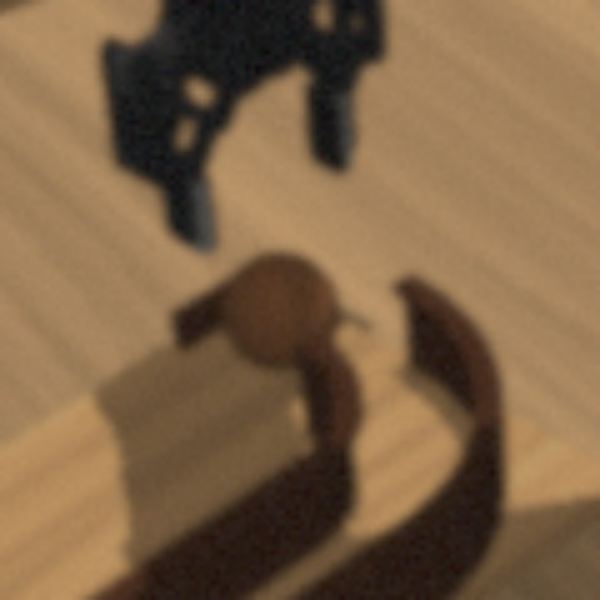

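View pics/t25.png

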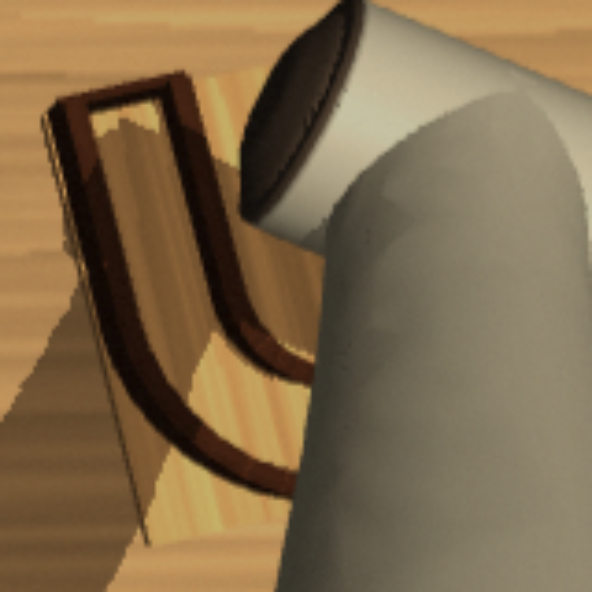

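The ball is at (278,310), predicted (273,311), and the jaw midpoint has the same small bias, so they are aligned. I go down.

Call:
{"op": "step_arm", "data": {"moves": [0.3,0.7,5,0,0,0,75,0.2,0.6,11,0,0,0,75,0,0,13,0,0,0,75,0,0,13,0,0,0,75,0,0,10,0,0,0,75,0,0,5,0,0,0,75,0,0,2,0,0,0,75,0,0,0,0,0,0,75,0,0,0,0,0,0,75,0,0,0,0,0,0,75]}}

```text
t: 45.48
eef_pos: [0.4543, -0.3849, 0.0167]
orientation: [-0.314, 3.124, -0.001]
ft_force: [-0.5, -0.6, 0.5]
opening: 0.075
```

```bash
python3 d.py 454 -385 15 11.3;  python3 - <<'E'
from h import *
b=cam("scene")
cv2.imwrite("pics/s26.png",cv2.resize(b["color"][70:190,200:320,::-1],None,fx=5,fy=5))
E
```

```text
t 45.48 p [ 454.3202 -384.8624   16.7158] yaw -168.5 F [-0.4601 -0.6073  0.5018] open 75.0 q6 0.63 q5 -0.70
turn(tool)  [-0.0509  0.0864  0.1758] shift after turn [ 0.341  -0.0721  1.7158] shift now [ 0.3438 -0.0696  1.7153]
```

View pics/s26.png

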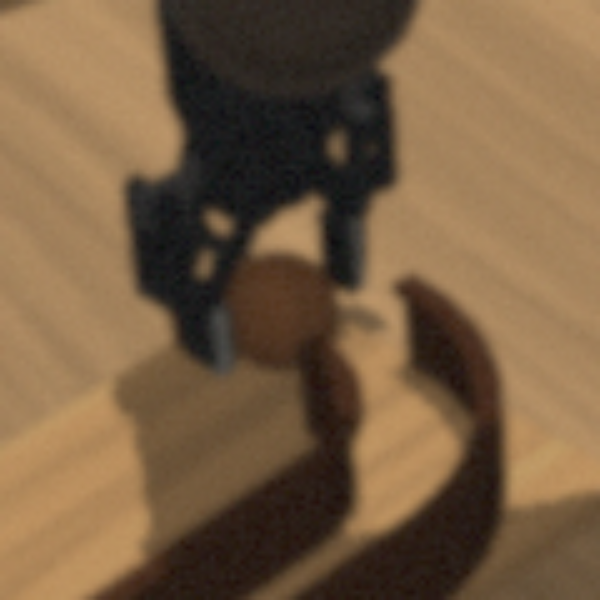

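Call:
{"op": "step_arm", "data": {"moves": [0,0,1,0,0,0,75,0,0,0,0,0,0,45,0,0,0,0,0,0,45,0,0,0,0,0,0,45,0,0,0,0,0,0,45,0,0,0,0,0,0,45,0,0,0,0,0,0,45,0,0,0,0,0,0,45,0,0,0,0,0,0,45,0,0,0,0,0,0,45], "grip_force": 40}}

```text
t: 46.37
eef_pos: [0.4553, -0.3854, 0.0178]
orientation: [-0.314, 3.121, -0.005]
ft_force: [0.8, 0.4, -0.4]
opening: 0.0523
```

Call:
{"op": "step_arm", "data": {"moves": [0,0,-4,0,0,0,45,0,0,-10,0,0,0,45,0,0,-18,0,0,0,45,0,0,-25,0,0,0,45,0,0,-25,0,0,0,45,0,0,-18,0,0,0,45,0,0,-10,0,0,0,45,0,0,-4,0,0,0,45,0,0,0,0,0,0,45,0,0,0,0,0,0,45]}}

```text
t: 47.2
eef_pos: [0.4545, -0.3852, 0.1425]
orientation: [-0.314, 3.119, -0.007]
ft_force: [-0.4, 0.2, -1.6]
opening: 0.0518
```

```bash
python3 d.py 607 202 130 11.3;  python3 - <<'E'
from h import *
b=cam("scene")
cv2.imwrite("pics/s27.png",cv2.resize(b["color"][20:190,200:320,::-1],None,fx=3.5,fy=3.5))
E
```

```text
t 47.20 p [ 454.4601 -385.1951  142.4831] yaw -168.5 F [-0.3602  0.2393 -1.5669] open 51.8 q6 0.63 q5 -0.96
turn(tool)  [-0.2854  0.3468  0.1869] shift after turn [-264.6415  545.9225   12.4831] shift now [-266.3486  545.116    11.3727]
```

View pics/s27.png

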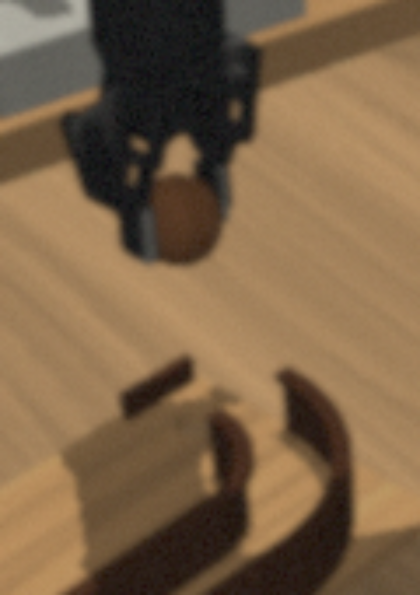

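The ball is gripped (52 mm) and lifted. I turn the jaws to the tray's longer side (y) and carry it.

Call:
{"op": "step_arm", "data": {"moves": [0,0,0,0,0,-6,45,0,0,0,0,0,-7,45,0,0,0,0,0,-7,45,0,0,0,0,0,-7,45,0,0,0,0,0,-7,45,0,0,0,0,0,-7,45,0,0,0,0,0,-7,45,0,0,0,0,0,-7,45,0,0,0,0,0,-7,45,0,0,0,0,0,-5,45]}}

```text
t: 48.08
eef_pos: [0.448, -0.3814, 0.129]
orientation: [2.023, -2.396, -0.027]
ft_force: [-0.6, -0.7, -0.2]
opening: 0.0523
```

Call:
{"op": "step_arm", "data": {"moves": [0,0,0,0,0,-4,45,0,0,0,0,0,-2,45,0,0,0,0,0,0,45,0,0,0,0,0,0,45,0,0,0,0,0,0,45,0,0,0,0,0,0,45,0,0,0,0,0,0,45,0,0,0,0,0,0,45,0,0,0,0,0,0,45,0,0,0,0,0,0,45]}}

```text
t: 48.92
eef_pos: [0.4446, -0.3795, 0.1217]
orientation: [2.147, -2.28, -0.049]
ft_force: [-0.7, -0.5, -0.6]
opening: 0.0522
```

```bash
python3 d.py 607 202 140 90
```

```text
t 48.92 p [ 444.6204 -379.4981  121.7433] yaw -93.4 F [-0.6547 -0.5077 -0.6496] open 52.2 q6 1.94 q5 -0.96
turn(tool)  [ 1.6511  0.8904 -3.4246] shift after turn [-581.4981 -162.3796  -18.2567] shift now [-590.3917 -126.8891  -13.3173]
```

Call:
{"op": "step_arm", "data": {"moves": [0,0,-10,1.6,0.9,-3.4,45,-15,-4,-8,0,0,0,45,-28,-8,-4,0,0,0,45,-37,-10,0,0,0,0,45,-37,-10,0,0,0,0,45,-37,-10,0,0,0,0,45,-37,-10,0,0,0,0,45,-37,-10,0,0,0,0,45,-37,-10,0,0,0,0,45,-37,-10,0,0,0,0,45]}}

```text
t: 49.75
eef_pos: [0.53, -0.0726, 0.1462]
orientation: [-2.206, 2.233, -0.009]
ft_force: [1.1, -0.2, -0.6]
opening: 0.0518
```

```bash
python3 d.py 607 202 130 90
```

```text
t 49.75 p [530.0113 -72.6222 146.2276] yaw -90.7 F [ 1.0702 -0.2222 -0.613 ] open 51.8 q6 1.39 q5 -0.92
turn(tool)  [-0.3468 -0.1391 -0.7012] shift after turn [-274.6222  -76.9887   16.2276] shift now [-275.5823  -73.5245   16.0151]
```

Call:
{"op": "step_arm", "data": {"moves": [-37,-10,0,-0.3,0,-0.7,45,-37,-10,0,0,0,0,45,-37,-10,0,0,0,0,45,-37,-10,0,0,0,0,45,-34,-10,0,0,0,0,45,-28,-8,0,0,0,0,45,-20,-6,0,0,0,0,45,-14,-4,0,0,0,0,45,-8,-2,0,0,0,0,45,-3,0,0,0,0,0,45]}}

```text
t: 50.58
eef_pos: [0.6033, 0.2042, 0.1484]
orientation: [-2.229, 2.207, -0.008]
ft_force: [0.1, -0.8, -0.8]
opening: 0.0517
```

Call:
{"op": "step_arm", "data": {"moves": [0,0,0,0,0,0,45,0,0,0,0,0,0,45,0,0,0,0,0,0,45,0,0,0,0,0,0,45,0,0,0,0,0,0,45,0,0,0,0,0,0,45,0,0,0,0,0,0,45,0,0,0,0,0,0,45,0,0,0,0,0,0,45,0,0,0,0,0,0,45]}}

```text
t: 51.42
eef_pos: [0.6021, 0.1979, 0.1491]
orientation: [-2.222, 2.216, -0.007]
ft_force: [-0.8, 0.7, -0.9]
opening: 0.0518
```

```bash
python3 d.py 607 202 60 90
```

```text
t 51.42 p [602.1098 197.891  149.1245] yaw -89.8 F [-0.7529  0.6712 -0.8644] open 51.8 q6 1.00 q5 -1.02
turn(tool)  [-0.3206 -0.0549  0.1615] shift after turn [-4.109  -4.8902 89.1245] shift now [-4.1812 -4.4031 89.1465]
```

Call:
{"op": "step_arm", "data": {"moves": [-2,-2,6,-0.3,0,0,45,-2,-2,12,0,0,0,45,0,-1,16,0,0,0,45,0,0,18,0,0,0,45,0,0,15,0,0,0,45,0,0,10,0,0,0,45,0,0,5,0,0,0,45,0,0,2,0,0,0,45,0,0,0,0,0,0,45,0,0,0,0,0,0,45]}}

```text
t: 52.25
eef_pos: [0.6082, 0.2036, 0.0559]
orientation: [2.224, -2.216, 0.0]
ft_force: [-0.2, 0.8, -0.2]
opening: 0.0523
```

```bash
python3 d.py 607 202 22 90;  python3 - <<'E'
from h import *
b=cam("scene")
cv2.imwrite("pics/s28.png",cv2.resize(b["color"][230:430,280:480,::-1],None,fx=2.9,fy=2.9))
E
```

```text
t 52.25 p [608.2213 203.6214  55.8834] yaw -89.8 F [-0.2201  0.783  -0.2449] open 52.3 q6 1.00 q5 -0.84
turn(tool)  [ 0.0908 -0.0939  0.2131] shift after turn [ 1.6214  1.2213 33.8834] shift now [ 1.5614  1.1734 33.8879]
```

View pics/s28.png

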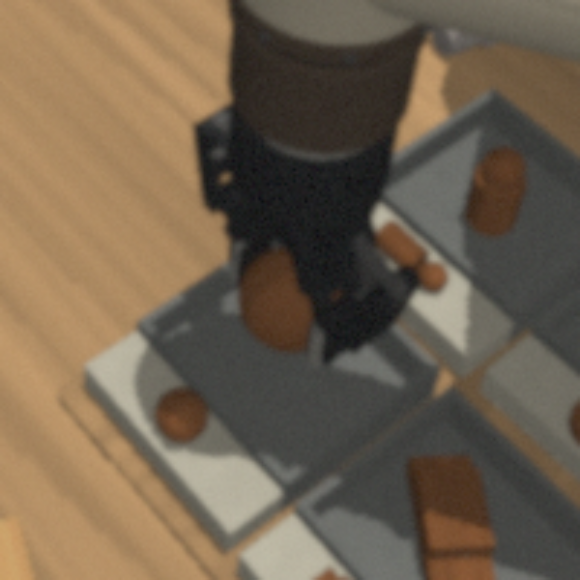

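Call:
{"op": "step_arm", "data": {"moves": [0.8,0.6,4,0,0,0,45,0.8,0.6,8,0,0,0,45,0,0,8,0,0,0,45,0,0,6,0,0,0,45,0,0,3,0,0,0,45,0,0,1,0,0,0,45,0,0,0,0,0,0,45,0,0,0,0,0,0,45,0,0,0,0,0,0,45,0,0,0,0,0,0,45]}}

```text
t: 53.13
eef_pos: [0.6085, 0.2026, 0.0257]
orientation: [-2.224, 2.215, -0.003]
ft_force: [0.0, 0.8, -0.4]
opening: 0.0523
```

```bash
python3 d.py 607 202 22 90
```

```text
t 53.13 p [608.5427 202.6498  25.6595] yaw -89.8 F [ 0.0304  0.8291 -0.4341] open 52.3 q6 1.00 q5 -0.77
turn(tool)  [-0.1995  0.0666  0.2289] shift after turn [0.6498 1.5427 3.6595] shift now [0.6478 1.558  3.6533]
```

Call:
{"op": "step_arm", "data": {"moves": [0,0,1.2,0,0,0,45,0,0,1,0,0,0,45,0,0,0.6,0,0,0,45,0,0,0,0,0,0,45,0,0,0,0,0,0,45,0,0,0,0,0,0,45,0,0,0,0,0,0,45,0,0,0,0,0,0,45,0,0,0,0,0,0,45,0,0,0,0,0,0,45]}}

```text
t: 53.97
eef_pos: [0.6091, 0.203, 0.0236]
orientation: [-2.222, 2.213, -0.003]
ft_force: [-0.5, 0.3, -0.0]
opening: 0.0522
```

Call:
{"op": "step_arm", "data": {"moves": [0,0,0,0,0,0,53,0,0,0,0,0,0,56,0,0,0,0,0,0,60,0,0,0,0,0,0,64,0,0,0,0,0,0,68,0,0,0,0,0,0,68,0,0,0,0,0,0,68,0,0,0,0,0,0,68,0,0,0,0,0,0,68,0,0,0,0,0,0,68]}}

```text
t: 54.8
eef_pos: [0.6095, 0.2032, 0.0242]
orientation: [-2.222, 2.212, -0.004]
ft_force: [-0.2, -0.1, -0.4]
opening: 0.0679
```

```bash
python3 d.py 607 202 22 90;  python3 - <<'E'
from h import *
b=cam("scene")
cv2.imwrite("pics/s29.png",cv2.resize(b["color"][230:430,280:480,::-1],None,fx=2.9,fy=2.9))
E
```

```text
t 54.80 p [609.5493 203.182   24.1892] yaw -89.7 F [-0.2384 -0.1231 -0.3629] open 67.9 q6 1.00 q5 -0.77
turn(tool)  [-0.3644  0.148   0.2496] shift after turn [1.182  2.5493 2.1892] shift now [1.1765 2.5683 2.1699]
```

View pics/s29.png

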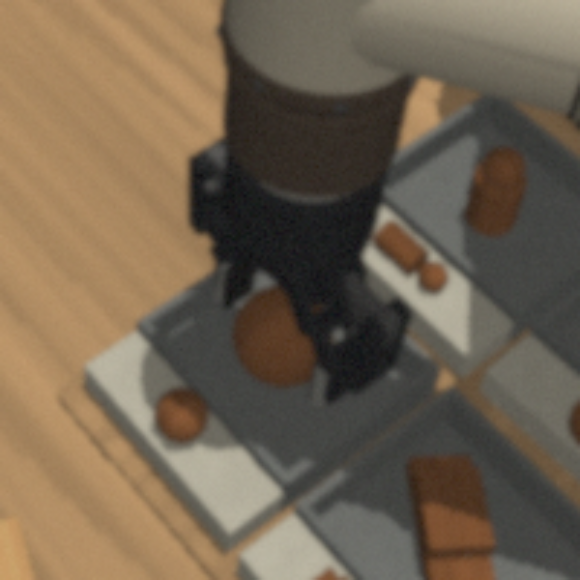

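Ball released in its tray. I lift and move clear for the last check.

Call:
{"op": "step_arm", "data": {"moves": [0,0,-6,0,0,0,68,0,0,-14,0,0,0,68,0,0,-25,0,0,0,68,0,0,-32,0,0,0,68,0,0,-35,0,0,0,68,0,0,-30,0,0,0,68,0,0,-18,0,0,0,68,0,0,-8,0,0,0,68,0,0,0,0,0,0,68,0,0,0,0,0,0,68]}}

```text
t: 55.68
eef_pos: [0.6074, 0.2017, 0.2013]
orientation: [-2.224, 2.215, -0.003]
ft_force: [-0.2, 0.4, -0.5]
opening: 0.068
```

Call:
{"op": "step_arm", "data": {"moves": [14,5,0,0,0,0,68,26,10,0,0,0,0,68,36,14,0,0,0,0,68,36,14,0,0,0,0,68,36,14,0,0,0,0,68,36,14,0,0,0,0,68,36,14,0,0,0,0,68,36,10,0,0,0,0,68,36,10,0,0,0,0,68,34,5,0,0,0,0,68]}}

```text
t: 56.52
eef_pos: [0.4811, -0.1371, 0.1834]
orientation: [2.216, -2.188, -0.029]
ft_force: [0.0, 0.3, -0.6]
opening: 0.0682
```

Call:
{"op": "step_arm", "data": {"moves": [20,0,0,0,0,0,68,12,0,0,0,0,0,68,6,0,0,0,0,0,68,2,0,0,0,0,0,68,0,0,0,0,0,0,68,0,0,0,0,0,0,68,0,0,0,0,0,0,68,0,0,0,0,0,0,68,0,0,0,0,0,0,68,0,0,0,0,0,0,68]}}

```text
t: 57.35
eef_pos: [0.4707, -0.1825, 0.1743]
orientation: [2.199, -2.187, -0.055]
ft_force: [1.0, -0.0, -0.2]
opening: 0.068
```

```bash
python3 d.py 607 202 22 90;  python3 - <<'E'
from h import *
b=cam("scene")
cv2.imwrite("pics/s30.png",cv2.resize(b["color"][240:480,300:600,::-1],None,fx=2.6,fy=2.4))
a=cam("top")
cv2.imwrite("pics/t30.png",cv2.resize(a["color"][150:330,90:350,::-1],None,fx=3,fy=3))
E
```

```text
t 57.35 p [ 470.7363 -182.4772  174.308 ] yaw -89.7 F [ 1.0092 -0.0288 -0.1984] open 68.0 q6 1.62 q5 -1.03
turn(tool)  [ 3.0514 -0.1546  0.2968] shift after turn [-384.4772 -136.2637  152.308 ] shift now [-384.145  -146.1406  143.7491]
```

View pics/s30.png

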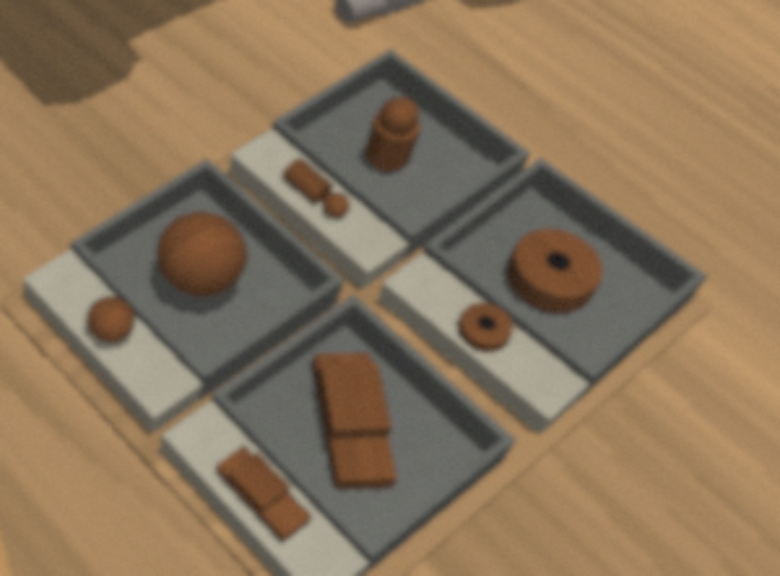

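View pics/t30.png

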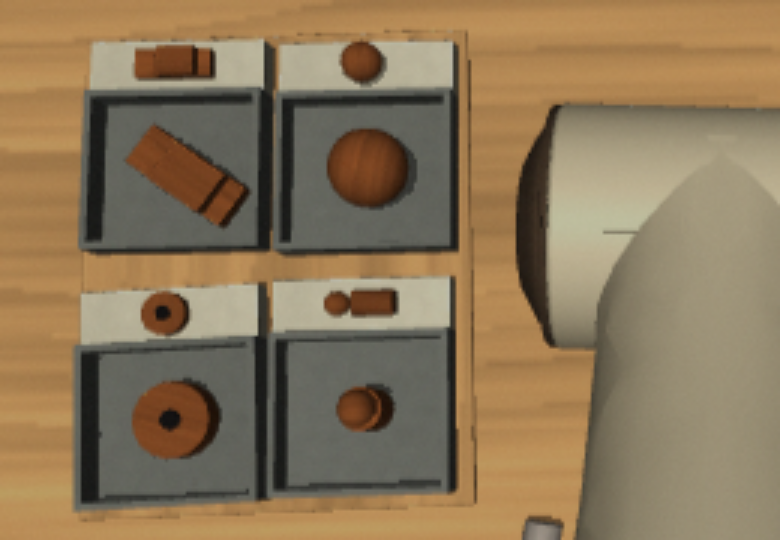

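All four parts sit in their own trays: car (187,177), ball (368,167), wheel (175,420) and doll (363,408) in the top crop. I let one idle call pass to confirm nothing moves, then hand in.

Call:
{"op": "step_arm", "data": {"moves": [0,0,0,0,0,0,68,0,0,0,0,0,0,68,0,0,0,0,0,0,68,0,0,0,0,0,0,68,0,0,0,0,0,0,68,0,0,0,0,0,0,68,0,0,0,0,0,0,68,0,0,0,0,0,0,68,0,0,0,0,0,0,68,0,0,0,0,0,0,68]}}

```text
t: 58.28
eef_pos: [0.471, -0.1824, 0.1747]
orientation: [2.199, -2.188, -0.054]
ft_force: [-0.9, 0.6, -0.4]
opening: 0.0678
```

Run:
```python
from h import *
a=cam("top")
new=cv2.resize(a["color"][150:330,90:350,::-1],None,fx=3,fy=3); old=cv2.imread("pics/t30.png")
d=cv2.absdiff(new,old).max(2)[:, :490]; print("max diff",d.max(),"n>40",(d>40).sum())
Y=lambda U,V:((U+.5)/3-.5+90,(V+.5)/3-.5+150)
for nm,c,z,t in [("car",(187,177),.028,(609.5,333.6)),("ball",(368,167),.038,(607.2,202.4)),("wheel",(175,420),.030,(439.6,331.6)),("doll",(359,408),.055,(444.4,203.1))]:
    print(nm,plane(a,Y(*c),z)[:2]*1e3-np.array(t))
s=ctrl.get_state(); print(s["t"],np.abs(s["joint_vel"]).max())
```

```text
max diff 8 n>40 0
car [-3.6981 -7.6289]
ball [ 1.4071 -2.1526]
wheel [ 1.0301 -3.1092]
doll [ 1.2645 -2.9771]
58.3333 0.0008753289565571934
```

```bash
python3 -c "
from workcell import ctrl
print(ctrl.sign_off())"
```

```text
the job is handed in; nothing more can be done
None
```

I placed the wheel, car body, peg doll and ball each in its own tray, released them and handed the job in at about 58 s of 144 s. I pushed the ball along the slot with shut fingers to the exit seat, then lifted it out there with the jaws set along the track's x axis.

**Final positions:** the top view put the wheel, ball and doll within about 4 mm of their compartment centres and the car within about 9 mm. The wheel and car lay flat and the doll stood upright. Two pictures 0.9 s apart showed no motion, and the arm was well clear.

**Checks that disagreed:**
- The two cameras differed by 3–7 mm on the parts' starting positions. I relied mainly on the top view, and all the grasps worked.
- After the push, the scene camera put the ball about 4 mm from the seat's nominal centre. An automatic colour mask for that check picked up some background, so I discarded it. The top view was blocked there, so the seat position rests on the scene camera alone.

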